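# Ready the marble toy: right the catch pot and turn the marble dish towards it

### The job

First stand the toppled square pot up, mouth upwards, in the middle of the grey felt pad it lies on, and let go of it. Then take the wooden dish by the bar of its arched handle, lift it straight up about ten centimetres above the bench and give it a quarter turn so that its spout points at the pot, keeping the dish level, over its round mat and the marble resting in its centre all the way. Finish while still holding the dish up there, still and level, the marble in the middle; leave the other things on the bench alone.

Things in the scene. Friction and masses are not known exactly. Their poses are not given: they have to be found in the camera images.
- pot_mid (a point): Centre of the square metal pot, an open-topped box 40 x 40 mm outside and 76 mm tall, walls and base 3 mm, about 0.14 kg. Its z axis runs from base to mouth (38 mm either way from this point); x and y are square to its flat sides. It starts lying on one flat side on the grey pad, z axis level and pointing roughly away from the robot.
- pad: Fixed grey felt pad, 140 x 140 x 4 mm, flat on the bench, to the left or to the right of the dish, centre to centre about 220 mm; origin at the centre of its underside, so its top is 4 mm above the origin. The other side of the dish has a toy car.
- mat: Fixed round dark rubber mat, 170 mm across and 4 mm thick, on which the dish starts; origin at the centre of its underside.
- dish_bar (a point): Centre of the handle bar of the wooden dish, the place to grip: a level straight bar 10 mm wide (along the dish's x), 16 mm tall, 152 mm long (along the dish's y), carried 110 mm above the dish's underside by an upright at either end, over the dish's centre. Dish about 0.3 kg, balanced under the bar. Axes as the dish: x from the centre to the spout, z up. At the start the spout points roughly away from the robot.
- dish_centre (a point): Middle of the dish's floor, 5 mm above its flat underside. The floor is a very shallow funnel (slope 5 degrees, 63 mm inside radius) inside a rim whose top is 23 mm above the underside, so the marble stays in the middle only if the dish is level and moved smoothly. Axes: x to the spout, z up.
- spout_tip (a point): Outer end of the open spout (46 mm wide, gap in the rim), 101 mm from the dish's centre along its x, 11 mm above the underside.
- marble_center (a point): Centre of the loose white marble, 32 mm across, 0.04 kg, resting in the middle of the dish; its axes turn as it rolls.
- toycar: Bystander: toy car, 120 x 72 x 58 mm, origin under its centre.
- gluejar: Bystander: glue jar, 52 mm across and 85 mm tall, origin under its centre.
- driver: Bystander: screwdriver 200 mm long lying on the bench, origin under its middle.
- dish: The same wooden dish with its handle: origin at the centre of its flat underside, x to the spout, z up; 140 mm across, 118 mm tall.
- pot: The same pot, origin at the centre of its base, z axis to the mouth.

How it is judged:
By the outcome, as a careful person would: the job done as asked, in the order asked, and still so for the second after the job is handed in, while the arm keeps its last pose, push and grip.
It also fails if it takes over 58 s, if anything falls off the work surface, if the arm or the gripper's body presses on something with over 40 N, if the wrist force passes 120 N, or if a joint passes its speed limit or range.

### The arm

A 6-joint arm with a two-finger parallel gripper is mounted at the origin on the work surface. World frame = base frame: x ahead of the robot, y to its left, z up, the work surface at z = 0. Lengths are in mm, angles in rad, forces in N, time in s.
With the tool pointing down it reaches from about 350 to 875 mm from the base axis. Payload 4.2 kg.
Tool frame: the origin (TCP) lies midway between the tips of the shut fingers; the grasp point (between the pads) lies 19 mm behind it; z points along the fingers, y is the direction in which the jaws open and shut (so a half turn about z gives the same grasp; the last joint's range is limited). The gripper opens to 85 mm and grips with 20 to 120 N. Pads are 22 mm wide; open, the fingers measure 114 mm over their backs; the gripper's body (76 mm by 85 mm) begins 54 mm behind the grasp point. The pads swing forward as they close: fully open they stand 13 mm farther back than shut.
Start: joints at [1.558, 0.385, 0.008, 0, -1.194, -0.259], TCP at [167.759, 602.043, 231.312] pointing down, gripper open.
Joint ranges: [-3.14, 3.14], [-1.21, 2.06], [-1.07, 1.41], [-3.16, 2.05], [-2.99, -0.16], [-3.1, 3.1]. Speed limits (rad/s): [2.79, 2.79, 3.14, 3.14, 3.14, 3.14].

### API

Orientations are given as a unit quaternion [x, y, z, w].
In Python, from bench import arm gives the robot as it stands.
- The arm moves only by the tool servo_tool, never from a script. Its argument "rows" is a list of rows, each an object of numbers: "fingers": the finger opening in cm, from 0 to 8.54; "x", "y", "z": the shift along the tool's x, y, z in cm; "turn": the turn about the tool's z in degrees. A call has 1 to 10 rows; each row shifts and turns the commanded pose from where the row before left it, along the tool's axes as they then stand; what a row does not reach is not made up. A row lasts 1/12 s, in which the tool goes at most 41.7 mm and 7.16 degrees, less where a joint would pass 70% of its speed; a pose out of reach is approached as far as the arm can. A call is refused whole if a number of a shift passes 4.17 or a number of a turn 7.16, either way. A call with a gripper value outside its range is refused whole. The fingers move at their own pace and stop on an object; the grip force is fixed at half the most. Time passes only in rows, so rows that do not move let the fingers close. It gives the time, the measured TCP pose, the force and the opening at its end, in the units of the state.
- arm.read_state(): the state, without advancing time (a new reading comes with each control period).
- arm.get_image(name): name is "scene" or "side" or "wrist"; returns (picture, depth): 420x560x3 uint8, red, green, blue; 420x560 float32, mm along the optical axis (not along the pixel's ray), 0 where there is no reading.
- arm.camera_model(name): a dict with "fx", "fy", "cx", "cy" (pixels), "pose" (4x4, takes a point from camera to world coordinates). Camera axes: x right, y down, z forward; pixel columns grow to the right and rows downward; lengths in mm; the calibration is good to about 2 mm. The wrist camera is an equidistant fisheye: a pixel r from the principal point sees the ray r / f radians off the axis. A picture is of the moment at which its call begins: read the wrist's pose just before it. camera_model takes no time and is no camera call; for the wrist camera it gives the pose at the moment of the call.
- arm.job_done(): hands the job in, once; it reports no verdict.
The state is a dict: "clock": time; "joints": joint angles; "joint_vel": joint speeds; "joint_efforts": joint torques, N m; "position": TCP position; "ee_rot": TCP orientation; "contact_force": force on the tool from outside, world axes, zero at the start; "wrist_torque": the same for the moment, N m; "gripper_width": finger opening in mm.
Only numpy, scipy, OpenCV 4.12 (cv2) and the standard library are available. Lean on these libraries where they do the work, as an engineer would, in place of code of your own. Each camera call takes 0.05 s, during which the arm holds its last target.

## Working session

There is one attempt and no reset: what is moved stays moved. The work goes in short steps, Python scripts to look and compute and a tool call to move; the robot and the scene stay as the last step left them, time stands still between calls to the robot, and variables do not carry over. Pictures are saved under pics/ and viewed, and the job is handed in when it is done.

Besides the shell and the picture viewer there is one more tool, called after "Request:" by a JSON object that holds its "api" and its "payload". servo_tool: Moves the arm, as the interface text tells. Its arguments: {"type":"object","properties":{"rows":{"type":"array","items":{"type":"object","properties":{"fingers":{"type":"number"},"x":{"type":"number"},"y":{"type":"number"},"z":{"type":"number"},"turn":{"type":"number"}}}}},"required":["rows"]}

```bash
mkdir -p pics; ls
python3 - <<'E'
from bench import arm
import cv2,numpy as np
print(arm.read_state())
for n in ["scene","side","wrist"]:
    m=arm.camera_model(n); print(n,{k:(np.round(v,3).tolist() if k=='pose' else v) for k,v in m.items()})
    p,d=arm.get_image(n); cv2.imwrite(f"pics/{n}0.png",p[:,:,::-1]); np.save(f"pics/{n}0.npy",d)
E
```

```text
pics
{'clock': 0.0, 'joints': array([ 1.55758817e+00,  3.85546861e-01,  6.59142975e-03, -5.07857709e-04,
       -1.19397824e+00, -2.58603973e-01]), 'joint_vel': array([ 0.00084497, -0.00170647,  0.00044612, -0.00064926,  0.00024176,
        0.00213605]), 'joint_efforts': array([-1.32619784e-04, -3.92286587e+01,  1.88399488e+01,  4.18620989e+00,
       -4.58254537e-03, -1.72262919e-06]), 'position': array([167.61830779, 601.48589275, 230.21265367]), 'ee_rot': array([ 9.90765685e-01, -1.35580820e-01, -1.03443823e-04,  1.08952383e-03]), 'contact_force': array([0.65514754, 0.19701484, 0.10696811]), 'wrist_torque': array([ 0.00369529,  0.01340356, -0.00698962]), 'gripper_width': 85.48803688138659}
scene {'fx': 453.25276959318506, 'fy': 453.25276959318506, 'cx': 280.2191902475837, 'cy': 210.98392008554498, 'pose': [[0.226, 0.608, -0.761, 1284.344], [0.974, -0.151, 0.169, -132.241], [-0.013, -0.78, -0.626, 623.417], [0.0, 0.0, 0.0, 1.0]]}
side {'fx': 536.4166442347713, 'fy': 536.4166442347713, 'cx': 279.3949227534526, 'cy': 209.43605835482376, 'pose': [[-0.926, -0.185, 0.33, 292.731], [-0.378, 0.483, -0.79, 814.665], [-0.013, -0.856, -0.517, 613.042], [0.0, 0.0, 0.0, 1.0]]}
wrist {'fx': 325.19226210127806, 'fy': 325.19226210127806, 'cx': 279.908614506717, 'cy': 213.19457740714242, 'pose': [[-0.269, -0.925, -0.267, 235.049], [-0.963, 0.259, 0.073, 583.31], [0.002, 0.277, -0.961, 373.197], [0.0, 0.0, 0.0, 1.0]]}
```

View pics/scene0.png

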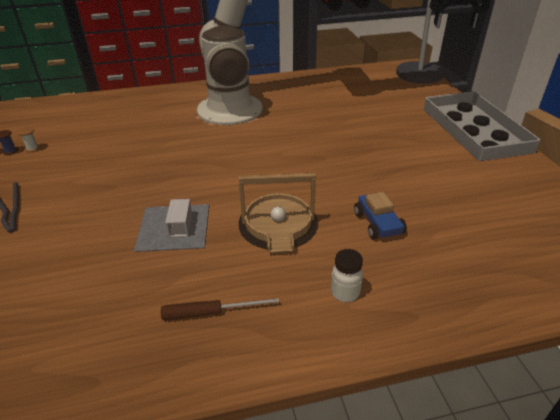

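View pics/side0.png

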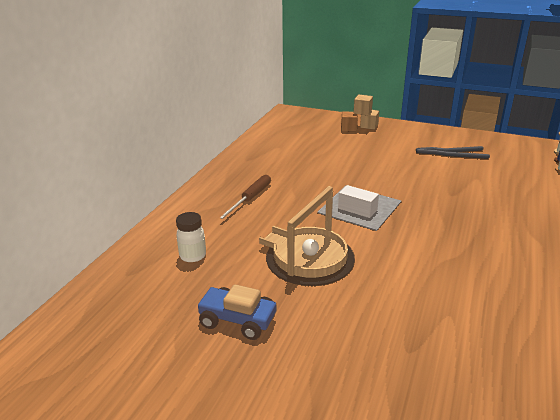

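View pics/wrist0.png

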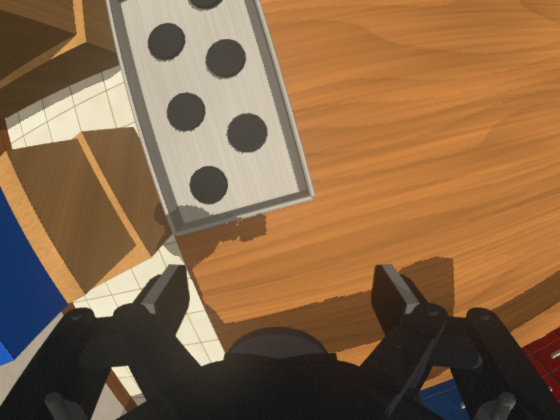

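The scene view shows the pad at (173,227) with the pot lying on it, mouth towards the camera. The dish is at (278,220), and the car and jar are to its right. I'll measure these from the depth images.

```bash
cat > h.py <<'E'
from bench import arm
import cv2,numpy as np
def cloud(n,d=None,p=None):
    m=arm.camera_model(n)
    if d is None: p,d=arm.get_image(n)
    v,u=np.mgrid[0:420,0:560]
    c=np.stack([(u-m['cx'])/m['fx']*d,(v-m['cy'])/m['fy']*d,d,np.ones_like(d)],-1)
    w=(c@np.array(m['pose']).T)[...,:3]; w[d<=0]=np.nan
    return w,p
def crop(p,u0,v0,u1,v1,s,name):
    cv2.imwrite(name,cv2.resize(p[v0:v1,u0:u1,::-1],None,fx=s,fy=s,interpolation=cv2.INTER_CUBIC))
def st():
    s=arm.read_state(); q=s['ee_rot']; yaw=np.degrees(2*np.arctan2(q[1],q[0]))
    return s['clock'],s['position'].round(1),'yawx',round(yaw,2),'F',s['contact_force'].round(1),'w',round(s['gripper_width'],1)
E
python3 - <<'E'
from h import *
for n in ["scene","side"]:
    d=np.load(f"pics/{n}0.npy"); p=cv2.imread(f"pics/{n}0.png")[:,:,::-1]
    w,_=cloud(n,d,p); x,y,z=[w[...,i] for i in range(3)]
    hsv=cv2.cvtColor(p.copy(),cv2.COLOR_RGB2HSV)
    print(n,'table z',np.nanmedian(z[(abs(z)<15)]))
    roi=(x>400)&(x<800)&(y>-330)&(y<-70)
    pad=roi&(hsv[...,1]<70)&(z<15)&(z>-5)
    r=cv2.minAreaRect(w[pad][:,:2].astype(np.float32)); print('pad',r,np.median(z[pad]))
    top=roi&(z>36)&(z<55)&(hsv[...,1]<70)
    r=cv2.minAreaRect(w[top][:,:2].astype(np.float32)); print('pot top',r,np.median(z[top]),np.percentile(w[top],[2,50,98],axis=0).round(1).tolist())
    bar=(x>400)&(x<800)&(abs(y)<250)&(z>112)&(z<135)
    r=cv2.minAreaRect(w[bar][:,:2].astype(np.float32)); print('bar',r,np.percentile(z[bar],[5,50,95]))
    b=w[bar]; print(b.mean(0),np.percentile(b,[1,99],axis=0))
p=cv2.imread("pics/scene0.png")[:,:,::-1]
crop(p,120,160,330,270,3.8,"pics/c0.png")
E
```

```text
scene table z -0.0746472173692041
pad ((616.2936401367188, -182.3477783203125), (353.53662109375, 172.54998779296875), 8.606106758117676) 3.9980069083277385
pot top ((524.6651611328125, -179.8055877685547), (40.70857238769531, 78.56245422363281), 78.40117645263672) 43.64210332313485 [[488.8, -203.1, 38.1], [528.9, -179.7, 43.6], [562.9, -157.3, 45.6]]
bar ((563.1265869140625, 22.197307586669922), (149.97862243652344, 15.196076393127441), 79.2844467163086) [112.71422211 119.61883987 122.63076082]
[565.18731508  21.78406981 118.60421224] [[549.19278348 -50.74572837 112.24943342]
 [580.16039218  95.10010906 123.29850382]]
side table z 0.049863823168720955
pad ((612.587646484375, -179.9481964111328), (355.30682373046875, 171.48487854003906), 8.113534927368164) 4.122935587385996
pot top ((522.3280639648438, -180.1485137939453), (48.37445831298828, 77.13099670410156), 77.88581085205078) 43.510629742355036 [[484.5, -201.5, 36.5], [521.1, -173.5, 43.5], [560.2, -154.6, 46.1]]
bar ((560.47216796875, 23.775012969970703), (151.75112915039062, 12.674830436706543), 80.02803039550781) [113.23358659 120.68120582 122.97814172]
[560.68161376  31.32680132 119.38982286] [[544.4822293  -49.85455346 112.16647131]
 [576.790123    97.72686944 123.5176304 ]]
```

View pics/c0.png

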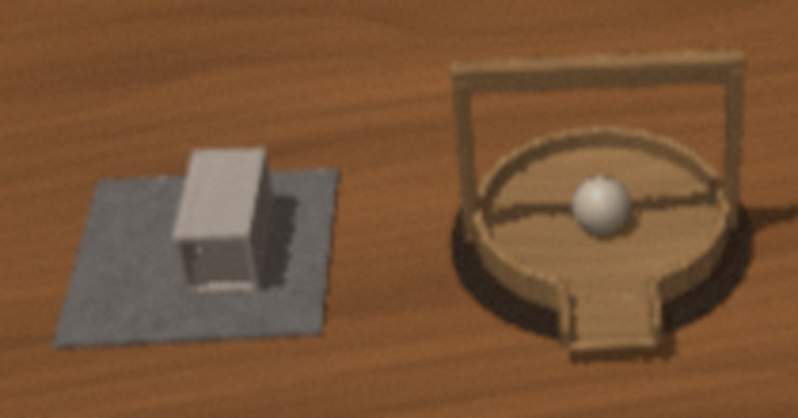

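Run:
```python
from h import *
for n in ["scene","side"]:
    d=np.load(f"pics/{n}0.npy"); p=cv2.imread(f"pics/{n}0.png")[:,:,::-1]
    w,_=cloud(n,d,p); x,y,z=[w[...,i] for i in range(3)]
    hsv=cv2.cvtColor(p.copy(),cv2.COLOR_RGB2HSV)
    roi=(x>400)&(x<800)&(y>-330)&(y<-70)
    pad=(roi&(hsv[...,1]<90)&(z<60)&(z>-5)).astype(np.uint8)
    k,l,s,c=cv2.connectedComponentsWithStats(pad); i=1+np.argmax(s[1:,4]); pad=(l==i)
    r=cv2.minAreaRect(w[pad&(z<7)][:,:2].astype(np.float32)); print('pad',r)
    top=roi&(z>41.5)&(z<48)&(hsv[...,1]<90)
    q=w[top][:,:2].astype(np.float32)
    r=cv2.minAreaRect(q); print('pot',r, cv2.boxPoints(r).round(1).tolist())
    bar=(x>400)&(x<800)&(abs(y)<250)&(z>119)&(z<126)
    r=cv2.minAreaRect(w[bar][:,:2].astype(np.float32)); print('bar',r,np.percentile(z[bar],[5,50,95]))
```

```text
pad ((516.8932495117188, -194.85757446289062), (140.62240600585938, 156.29849243164062), 80.39140319824219)
pot ((524.9793701171875, -180.16326904296875), (40.60332489013672, 78.20075988769531), 78.95816802978516) [[482.70001220703125, -192.60000610351562], [559.5, -207.60000610351562], [567.2000122070312, -167.6999969482422], [490.5, -152.6999969482422]]
bar ((563.2161865234375, 22.37364959716797), (149.56089782714844, 15.065557479858398), 78.89635467529297) [119.42993862 121.40134117 123.03298609]
pad ((522.5618286132812, -198.70614624023438), (153.52891540527344, 143.2941436767578), 80.70111083984375)
pot ((522.7244262695312, -180.35560607910156), (45.87310791015625, 76.88198852539062), 80.67698669433594) [[481.1000061035156, -196.8000030517578], [556.9000244140625, -209.1999969482422], [564.4000244140625, -163.89999389648438], [488.5, -151.5]]
bar ((561.2415161132812, 23.65108871459961), (151.72772216796875, 11.128952980041504), 80.04166412353516) [119.64829357 121.56026937 123.19922092]
```

```bash
cat >> h.py <<'E'
def ray(n,u,v,z):
    m=arm.camera_model(n); P=np.array(m['pose'])
    r=P[:3,:3]@np.array([(u-m['cx'])/m['fx'],(v-m['cy'])/m['fy'],1]); o=P[:3,3]
    return (o+r*(z-o[2])/r[2])[:2].round(1)
E
python3 - <<'E'
from h import *
c=[ray("scene",120+a/3.8,160+b/3.8,4) for a,b in [(98,182),(340,170),(322,335),(55,346)]]
print(c,np.mean(c,0)); 
for i in range(4):
    e=c[(i+1)%4]-c[i]; print(np.hypot(*e).round(1),np.degrees(np.arctan2(e[1],e[0])).round(1))
p=cv2.imread("pics/side0.png")[:,:,::-1]
crop(p,250,160,420,290,4.6,"pics/c1.png")
E
```

```text
[array([ 448.7, -252. ]), array([ 471.6, -113.4]), array([ 609.9, -137.7]), array([ 584.9, -273.9])] [ 528.775 -194.25 ]
140.5 80.6
140.4 -10.0
138.5 -100.4
137.9 170.9
```

View pics/c1.png

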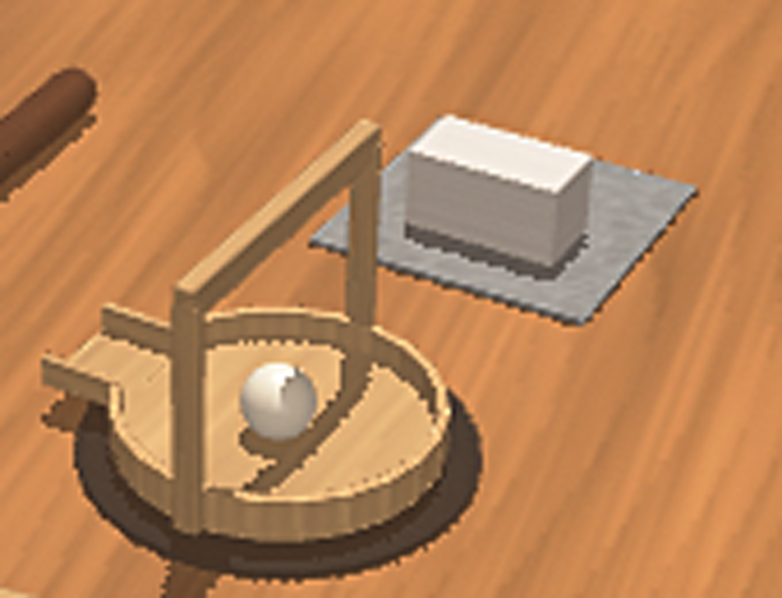

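```bash
cat >> h.py <<'E'
def to(x,y,z,yaw=None):
    "tool-axis shift in mm from the present pose, turn in deg"
    from scipy.spatial.transform import Rotation as R
    s=arm.read_state(); Rm=R.from_quat(s['ee_rot']).as_matrix()
    v=Rm.T@(np.array([x,y,z])-s['position']); cy=np.degrees(np.arctan2(Rm[1,0],Rm[0,0]))
    t=None if yaw is None else -((yaw-cy+180)%360-180)
    print(st(),'shift tool mm',v.round(1),'len',np.linalg.norm(v).round(1),'turn',t)
E
python3 - <<'E'
from h import *
to(524,-180,230,-100.5)
d=np.load("pics/scene0.npy"); p=cv2.imread("pics/scene0.png")[:,:,::-1]
w,_=cloud("scene",d,p)
for u,v in [(165,310),(190,309),(218,308),(250,304),(278,301),(347,290),(345,262)]: print(u,v,w[v,u].round(0))
E
```

```text
(0.15, array([167.7, 601.7, 230.5]), 'yawx', np.float64(-15.58), 'F', array([-0.1, -0.3, -0.5]), 'w', 85.3) shift tool mm [553.2 657.2   1.6] len 859.1 turn 84.9192724837286
165 310 [ 767. -217.   25.]
190 309 [ 772. -176.   22.]
218 308 [ 780. -130.   21.]
250 304 [777. -76.  12.]
278 301 [782. -28.  12.]
347 290 [804.  88.  34.]
345 262 [786.  87.  83.]
```

Request:
{"api": "servo_tool", "payload": {"rows": [{"x": 2.5,"y": 3.0},{"x": 2.5,"y": 3.0},{"x": 2.5,"y": 3.0},{"x": 2.5,"y": 3.0},{"x": 2.5,"y": 3.0},{"x": 2.5,"y": 3.0},{"x": 2.5,"y": 3.0},{"x": 2.5,"y": 3.0},{"x": 2.5,"y": 3.0},{"x": 2.5,"y": 3.0}]}}

```text
invalid input at $.rows[0]: expected keys fingers, x, y, z, turn
```

Request:
{"api": "servo_tool", "payload": {"rows": [{"x": 2.5,"y": 3.0},{"x": 2.5,"y": 3.0},{"x": 2.5,"y": 3.0},{"x": 2.5,"y": 3.0},{"x": 2.5,"y": 3.0},{"x": 2.5,"y": 3.0},{"x": 2.5,"y": 3.0},{"x": 2.5,"y": 3.0},{"x": 2.5,"y": 3.0},{"x": 2.5,"y": 3.0}]}}

```text
invalid input at $.rows[0]: expected keys fingers, x, y, z, turn
```

Request:
{"api": "servo_tool", "payload": {"rows": [{"x": 2.6,"y": 2.9},{"x": 2.6,"y": 2.8},{"turn": 7},{"turn": 7},{"turn": 7},{"turn": 7},{"turn": 7},{"turn": 7},{"turn": 7},{"turn": 7}]}}

```text
invalid input at $.rows[0]: expected keys fingers, x, y, z, turn
```

Request:
{"api": "servo_tool", "payload": {"rows": [{"turn": 7},{"turn": 7},{"turn": 7},{"turn": 7},{"turn": 0.9},{}]}}

```text
invalid input at $.rows[0]: expected keys fingers, x, y, z, turn
```

Run:
```python
from h import *
to(524,-180,27,-100.5)
p,d=arm.get_image("wrist"); cv2.imwrite("pics/w1.png",p[:,:,::-1])
```

```text
(0.15, array([167.7, 601.7, 230.5]), 'yawx', np.float64(-15.58), 'F', array([-0.1, -0.3, -0.5]), 'w', 85.3) shift tool mm [553.2 656.9 204.6] len 882.8 turn 84.9192724837286
```

View pics/w1.png

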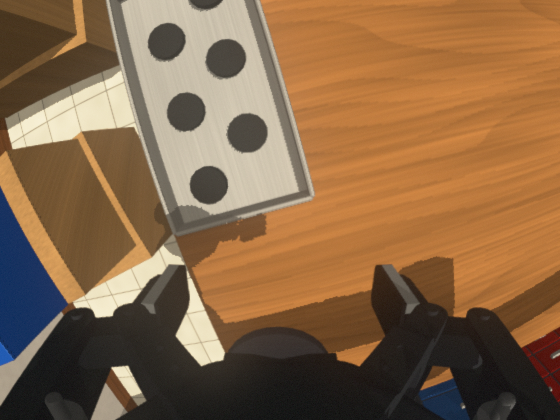

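All five keys are needed in every row.

Request:
{"api": "servo_tool", "payload": {"rows": [{"x": 2.5,"y": 3.0,"z": 0,"turn": 0,"fingers": 8.54},{"x": 2.5,"y": 3.0,"z": 0,"turn": 0,"fingers": 8.54},{"x": 2.5,"y": 3.0,"z": 0,"turn": 0,"fingers": 8.54},{"x": 2.5,"y": 3.0,"z": 0,"turn": 0,"fingers": 8.54},{"x": 2.5,"y": 3.0,"z": 0,"turn": 0,"fingers": 8.54},{"x": 2.5,"y": 3.0,"z": 0,"turn": 0,"fingers": 8.54},{"x": 2.5,"y": 3.0,"z": 0,"turn": 0,"fingers": 8.54},{"x": 2.5,"y": 3.0,"z": 0,"turn": 0,"fingers": 8.54},{"x": 2.5,"y": 3.0,"z": 0,"turn": 0,"fingers": 8.54},{"x": 2.5,"y": 3.0,"z": 0,"turn": 0,"fingers": 8.54}]}}

```text
clock: 1.03
position: [328.2, 244.0, 231.5]
ee_rot: [0.991, -0.135, 0.0, -0.0]
contact_force: [1.0, -0.2, 1.2]
gripper_width: 85.4
```

Request:
{"api": "servo_tool", "payload": {"rows": [{"x": 2.5,"y": 3.0,"z": 0,"turn": 0,"fingers": 8.54},{"x": 2.5,"y": 3.0,"z": 0,"turn": 0,"fingers": 8.54},{"x": 2.5,"y": 3.0,"z": 0,"turn": 0,"fingers": 8.54},{"x": 2.5,"y": 3.0,"z": 0,"turn": 0,"fingers": 8.54},{"x": 2.5,"y": 3.0,"z": 0,"turn": 0,"fingers": 8.54},{"x": 2.5,"y": 3.0,"z": 0,"turn": 0,"fingers": 8.54},{"x": 2.5,"y": 3.0,"z": 0,"turn": 0,"fingers": 8.54},{"x": 2.5,"y": 3.0,"z": 0,"turn": 0,"fingers": 8.54},{"x": 2.5,"y": 3.0,"z": 0,"turn": 0,"fingers": 8.54},{"x": 2.5,"y": 3.0,"z": 0,"turn": 0,"fingers": 8.54}]}}

```text
clock: 1.87
position: [488.6, -112.2, 231.3]
ee_rot: [0.991, -0.136, 0.0, -0.0]
contact_force: [0.5, 2.0, 1.1]
gripper_width: 85.0
```

Request:
{"api": "servo_tool", "payload": {"rows": [{"x": 2.6,"y": 2.9,"z": 0,"turn": 0,"fingers": 8.54},{"x": 2.6,"y": 2.8,"z": 0,"turn": 0,"fingers": 8.54},{"x": 0,"y": 0,"z": 0,"turn": 7,"fingers": 8.54},{"x": 0,"y": 0,"z": 0,"turn": 7,"fingers": 8.54},{"x": 0,"y": 0,"z": 0,"turn": 7,"fingers": 8.54},{"x": 0,"y": 0,"z": 0,"turn": 7,"fingers": 8.54},{"x": 0,"y": 0,"z": 0,"turn": 7,"fingers": 8.54},{"x": 0,"y": 0,"z": 0,"turn": 7,"fingers": 8.54},{"x": 0,"y": 0,"z": 0,"turn": 7,"fingers": 8.54},{"x": 0,"y": 0,"z": 0,"turn": 7,"fingers": 8.54}]}}

```text
clock: 2.7
position: [522.9, -179.0, 231.1]
ee_rot: [0.809, -0.587, -0.0, 0.0]
contact_force: [-0.2, -0.1, 0.0]
gripper_width: 85.2
```

Request:
{"api": "servo_tool", "payload": {"rows": [{"x": 0,"y": 0,"z": 0,"turn": 7,"fingers": 8.54},{"x": 0,"y": 0,"z": 0,"turn": 7,"fingers": 8.54},{"x": 0,"y": 0,"z": 0,"turn": 7,"fingers": 8.54},{"x": 0,"y": 0,"z": 0,"turn": 7,"fingers": 8.54},{"x": 0,"y": 0,"z": 0,"turn": 0.9,"fingers": 8.54},{"x": 0,"y": 0,"z": 0,"turn": 0,"fingers": 8.54}]}}

```text
clock: 3.2
position: [523.0, -179.0, 231.1]
ee_rot: [-0.64, 0.768, 0.0, -0.0]
contact_force: [0.1, 0.2, -0.4]
gripper_width: 85.1
```

Run:
```python
from h import *
to(524,-180,27,-100.5)
p,d=arm.get_image("wrist"); cv2.imwrite("pics/w2.png",p[:,:,::-1])
```

```text
(3.2, array([ 523. , -179. ,  231.1]), 'yawx', np.float64(259.65), 'F', array([ 0.1,  0.2, -0.4]), 'w', 85.1) shift tool mm [  0.8  -1.3 204.1] len 204.2 turn 0.1499048112281116
```

View pics/w2.png

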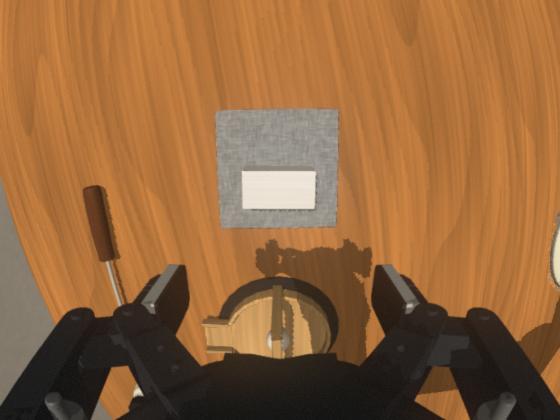

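```bash
cat >> h.py <<'E'
def wcloud():
    m=arm.camera_model("wrist"); p,d=arm.get_image("wrist")
    v,u=np.mgrid[0:420,0:560]; a=(u-m['cx'])/m['fx']; b=(v-m['cy'])/m['fy']; r=np.hypot(a,b)+1e-9
    t=np.tan(np.clip(r,0,1.45))/r
    c=np.stack([a*t*d,b*t*d,d,np.ones_like(d)],-1); w=(c@np.array(m['pose']).T)[...,:3]; w[d<=0]=np.nan
    return w,p
E
python3 - <<'E'
from h import *
w,p=wcloud(); x,y,z=[w[...,i] for i in range(3)]
def fit(m,n):
    k,l,s,c=cv2.connectedComponentsWithStats(m.astype(np.uint8)); i=1+np.argmax(s[1:,4]); m=l==i
    r=cv2.minAreaRect(w[m][:,:2].astype(np.float32)); print(n,r,np.median(z[m]))
hsv=cv2.cvtColor(p.copy(),cv2.COLOR_RGB2HSV)
roi=(x>420)&(x<640)&(y>-300)&(y<-100)
fit(roi&(z>40)&(z<48),'pot'); fit(roi&(z<48)&(z>-5)&(hsv[...,1]<80),'pad')
E
```

```text
pot ((524.0286865234375, -179.39979553222656), (40.332008361816406, 75.5763168334961), 79.56747436523438) 44.31210139056927
pad ((522.7791748046875, -194.51077270507812), (139.91110229492188, 140.34686279296875), 80.24901580810547) 4.547369537342433
```

Request:
{"api": "servo_tool", "payload": {"rows": [{"x": 0.1,"y": -0.1,"z": 4.0,"turn": 0,"fingers": 8.54},{"x": 0,"y": 0,"z": 4.0,"turn": 0,"fingers": 8.54},{"x": 0,"y": 0,"z": 4.0,"turn": 0,"fingers": 8.54},{"x": 0,"y": 0,"z": 3.5,"turn": 0,"fingers": 8.54},{"x": 0,"y": 0,"z": 2.0,"turn": 0,"fingers": 8.54},{"x": 0,"y": 0,"z": 1.0,"turn": 0,"fingers": 8.54},{"x": 0,"y": 0,"z": 0,"turn": 0,"fingers": 8.54}]}}

```text
clock: 3.88
position: [522.5, -180.1, 44.0]
ee_rot: [-0.64, 0.768, 0.002, -0.002]
contact_force: [0.8, -0.2, 0.1]
gripper_width: 85.7
```

Run:
```python
from h import *
to(524,-179.4,14)
p,d=arm.get_image("side"); crop(p,290,60,460,290,2.5,"pics/s3.png")
p,d=arm.get_image("wrist"); cv2.imwrite("pics/w3.png",p[:,:,::-1])
```

```text
(3.8833, array([ 522.5, -180.1,   44. ]), 'yawx', np.float64(259.58), 'F', array([ 0.8, -0.2,  0.1]), 'w', 85.7) shift tool mm [-1.  -1.5 30. ] len 30.1 turn None
```

View pics/s3.png

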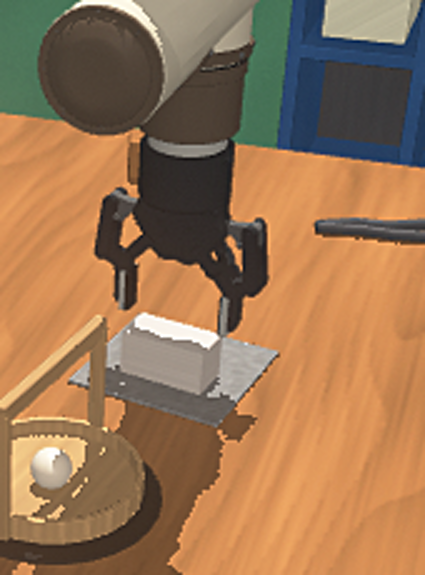

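View pics/w3.png

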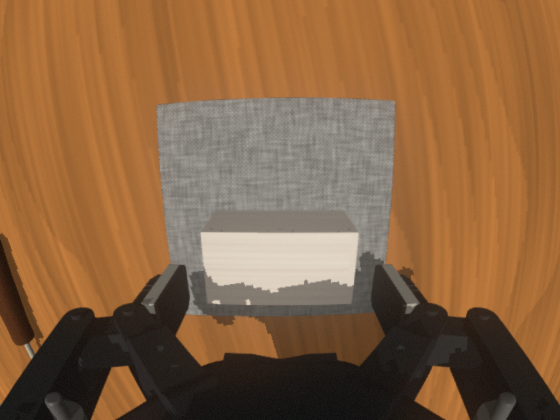

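Request:
{"api": "servo_tool", "payload": {"rows": [{"x": -0.1,"y": -0.1,"z": 1.0,"turn": 0,"fingers": 8.54},{"x": 0,"y": 0,"z": 1.0,"turn": 0,"fingers": 8.54},{"x": 0,"y": 0,"z": 1.0,"turn": 0,"fingers": 8.54},{"x": 0,"y": 0,"z": 0,"turn": 0,"fingers": 8.54}]}}

```text
clock: 4.32
position: [523.6, -179.2, 14.4]
ee_rot: [-0.639, 0.769, 0.001, -0.001]
contact_force: [-0.6, -0.1, -0.5]
gripper_width: 85.4
```

Request:
{"api": "servo_tool", "payload": {"rows": [{"x": 0,"y": 0,"z": 0,"turn": 0,"fingers": 7.2},{"x": 0,"y": 0,"z": 0,"turn": 0,"fingers": 7.2},{"x": 0,"y": 0,"z": 0,"turn": 0,"fingers": 7.2},{"x": 0,"y": 0,"z": 0,"turn": 0,"fingers": 7.2}]}}

```text
clock: 4.65
position: [525.2, -179.4, 16.4]
ee_rot: [-0.64, 0.769, -0.0, 0.0]
contact_force: [1.2, 0.0, -1.1]
gripper_width: 74.0
```

Run:
```python
from h import *
to(524+56,-179.4-25.6,14)
p,d=arm.get_image("side"); crop(p,290,60,460,290,2.5,"pics/s4.png")
```

```text
(4.65, array([ 525.2, -179.4,   16.4]), 'yawx', np.float64(259.53), 'F', array([ 1.2,  0. , -1.1]), 'w', 74.0) shift tool mm [ 15.3 -58.5   2.5] len 60.5 turn None
```

View pics/s4.png

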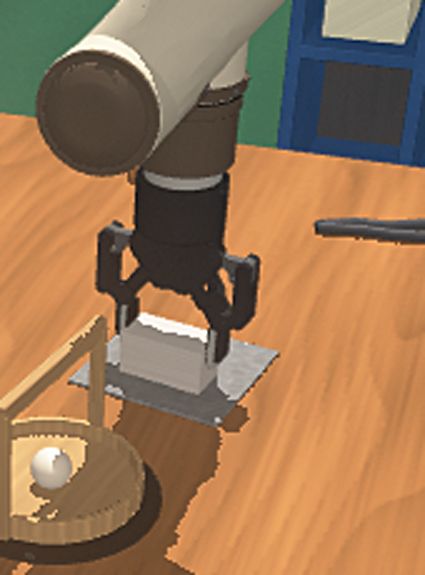

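Run:
```python
from h import *
p,d=arm.get_image("side"); crop(p,320,170,410,240,8,"pics/s5.png")
p,d=arm.get_image("scene"); crop(p,120,140,240,260,5,"pics/s6.png")
print(st())
```

```text
(4.8, array([ 525.2, -179.4,   16.4]), 'yawx', np.float64(259.52), 'F', array([ 0. ,  0.3, -0.7]), 'w', 74.4)
```

View pics/s5.png

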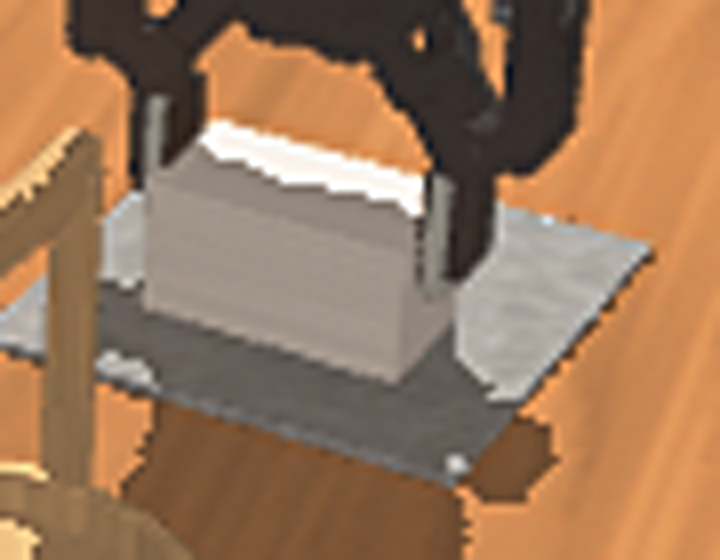

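View pics/s6.png

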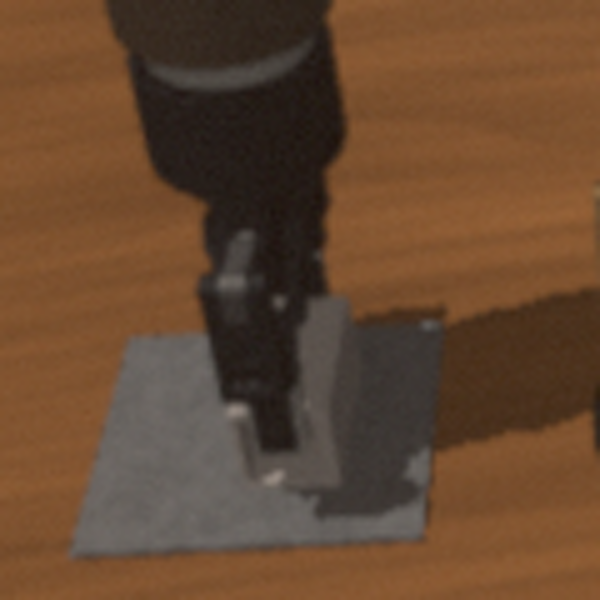

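Request:
{"api": "servo_tool", "payload": {"rows": [{"x": 0,"y": 0,"z": -0.5,"turn": 0,"fingers": 7.0},{"x": 0.3,"y": -1.2,"z": 0,"turn": 0,"fingers": 7.0},{"x": 0.3,"y": -1.2,"z": 0,"turn": 0,"fingers": 7.0},{"x": 0.3,"y": -1.2,"z": 0,"turn": 0,"fingers": 7.0},{"x": 0.3,"y": -1.2,"z": 0,"turn": 0,"fingers": 7.0},{"x": 0.3,"y": -1.1,"z": 0,"turn": 0,"fingers": 7.0},{"x": 0,"y": 0,"z": 0,"turn": 0,"fingers": 7.0},{"x": 0,"y": 0,"z": 0,"turn": 0,"fingers": 7.0}]}}

```text
clock: 5.47
position: [580.2, -204.9, 21.1]
ee_rot: [-0.639, 0.769, 0.0, -0.0]
contact_force: [-0.9, -0.4, -1.9]
gripper_width: 73.8
```

Run:
```python
from h import *
p,d=arm.get_image("side"); crop(p,310,140,430,240,6,"pics/s7.png")
print(st())
```

```text
(5.5167, array([ 579.6, -204.7,   21.1]), 'yawx', np.float64(259.5), 'F', array([-0.7, -0.7, -2.1]), 'w', 74.0)
```

View pics/s7.png

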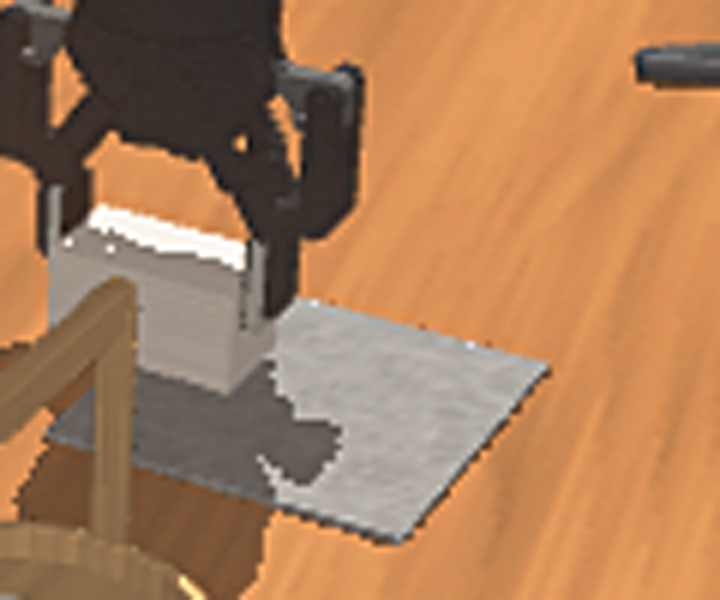

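Request:
{"api": "servo_tool", "payload": {"rows": [{"x": 0,"y": 0,"z": 0.3,"turn": 0,"fingers": 7.0},{"x": 0,"y": 0,"z": 0.2,"turn": 0,"fingers": 7.0},{"x": 0,"y": 0,"z": 0,"turn": 0,"fingers": 8.54},{"x": 0,"y": 0,"z": 0,"turn": 0,"fingers": 8.54},{"x": 0,"y": 0,"z": 0,"turn": 0,"fingers": 8.54}]}}

```text
clock: 5.93
position: [580.4, -204.8, 16.6]
ee_rot: [-0.64, 0.769, -0.0, 0.0]
contact_force: [-0.2, 0.2, 0.6]
gripper_width: 85.5
```

Run:
```python
from h import *
p,d=arm.get_image("wrist"); cv2.imwrite("pics/w8.png",p[:,:,::-1])
print(st())
p,d=arm.get_image("scene"); crop(p,120,140,240,260,5,"pics/s8.png")
```

```text
(5.9833, array([ 580.4, -204.8,   16.6]), 'yawx', np.float64(259.54), 'F', array([-0.3, -0.4, -0.1]), 'w', 85.2)
```

View pics/w8.png

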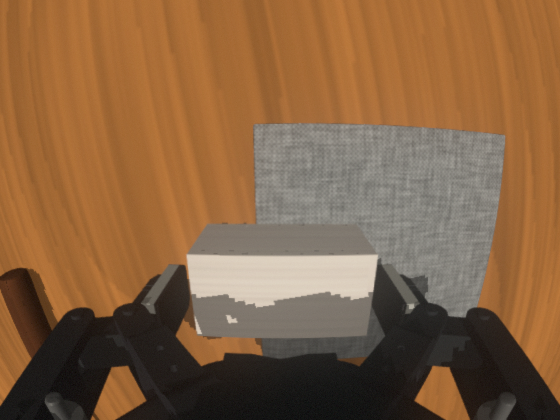

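View pics/s8.png

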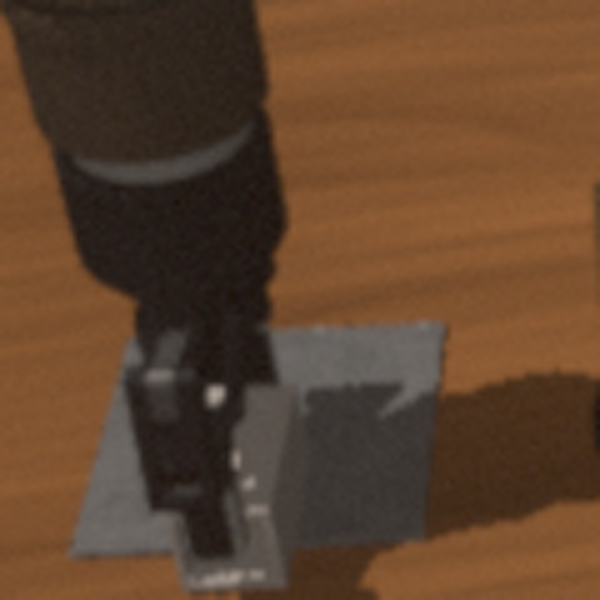

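Request:
{"api": "servo_tool", "payload": {"rows": [{"x": 0,"y": 0.4,"z": 0,"turn": 0,"fingers": 8.54},{"x": 0,"y": 0.2,"z": -0.2,"turn": 0,"fingers": 8.54},{"x": 0,"y": 0.2,"z": -0.4,"turn": 0,"fingers": 8.54},{"x": 0,"y": 0.2,"z": -0.4,"turn": 0,"fingers": 8.54},{"x": 0,"y": 0.2,"z": -0.3,"turn": 0,"fingers": 8.54},{"x": 0,"y": 0,"z": 0,"turn": 0,"fingers": 8.54}]}}

```text
clock: 6.53
position: [568.8, -202.7, 30.5]
ee_rot: [-0.64, 0.769, -0.001, 0.001]
contact_force: [0.7, 0.6, -0.8]
gripper_width: 85.8
```

Run:
```python
from h import *
p,d=arm.get_image("wrist"); cv2.imwrite("pics/w9.png",p[:,:,::-1])
print(st())
p,d=arm.get_image("side"); crop(p,310,140,430,240,6,"pics/s9.png")
```

```text
(6.5833, array([ 568.9, -202.8,   30.1]), 'yawx', np.float64(259.53), 'F', array([ 1.7, -0.6,  0.5]), 'w', 85.3)
```

View pics/w9.png

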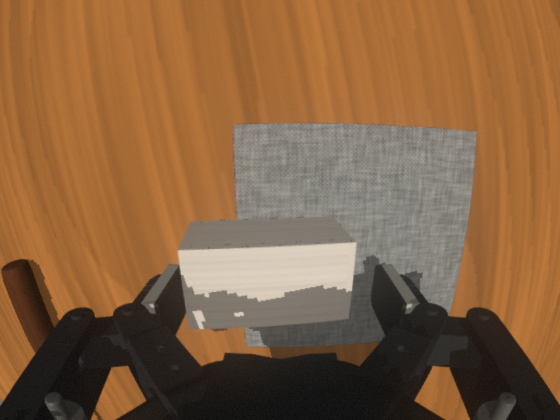

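View pics/s9.png

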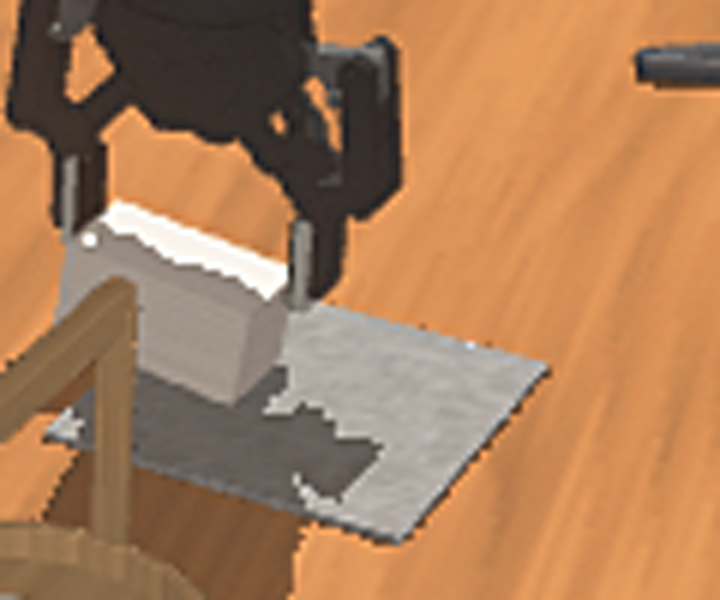

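Request:
{"api": "servo_tool", "payload": {"rows": [{"x": 0,"y": 0.24,"z": -0.28,"turn": 0,"fingers": 8.54},{"x": 0,"y": 0.24,"z": -0.28,"turn": 0,"fingers": 8.54},{"x": 0,"y": 0.27,"z": -0.26,"turn": 0,"fingers": 8.54},{"x": 0,"y": 0.27,"z": -0.26,"turn": 0,"fingers": 8.54},{"x": 0,"y": 0.3,"z": -0.24,"turn": 0,"fingers": 8.54},{"x": 0,"y": 0.3,"z": -0.24,"turn": 0,"fingers": 8.54},{"x": 0,"y": 0.3,"z": -0.2,"turn": 0,"fingers": 8.54},{"x": 0,"y": 0.3,"z": -0.2,"turn": 0,"fingers": 8.54},{"x": 0,"y": 0,"z": 0,"turn": 0,"fingers": 8.54}]}}

```text
clock: 7.38
position: [546.2, -198.6, 49.5]
ee_rot: [-0.64, 0.769, -0.0, 0.0]
contact_force: [1.2, -0.5, 0.5]
gripper_width: 85.4
```

Run:
```python
from h import *
print(st())
p,d=arm.get_image("side"); crop(p,310,140,430,240,6,"pics/s10.png")
```

```text
(7.3833, array([ 546.2, -198.6,   49.5]), 'yawx', np.float64(259.52), 'F', array([ 1.2, -0.5,  0.5]), 'w', 85.4)
```

View pics/s10.png

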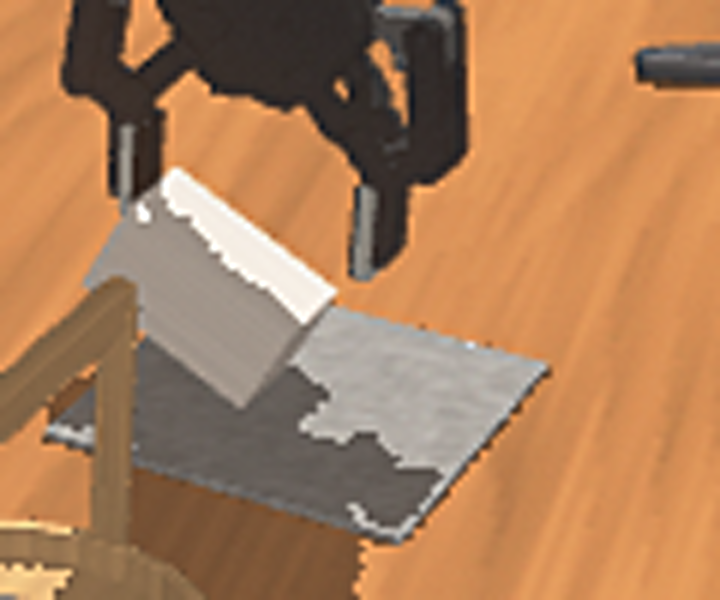

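Request:
{"api": "servo_tool", "payload": {"rows": [{"x": 0,"y": 0.32,"z": -0.18,"turn": 0,"fingers": 8.54},{"x": 0,"y": 0.33,"z": -0.16,"turn": 0,"fingers": 8.54},{"x": 0,"y": 0.34,"z": -0.15,"turn": 0,"fingers": 8.54},{"x": 0,"y": 0.34,"z": -0.13,"turn": 0,"fingers": 8.54},{"x": 0,"y": 0.35,"z": -0.1,"turn": 0,"fingers": 8.54},{"x": 0,"y": 0.35,"z": -0.1,"turn": 0,"fingers": 8.54},{"x": 0,"y": 0.35,"z": -0.05,"turn": 0,"fingers": 8.54},{"x": 0,"y": 0.35,"z": 0,"turn": 0,"fingers": 8.54},{"x": 0,"y": 0,"z": 0,"turn": 0,"fingers": 8.54}]}}

```text
clock: 8.18
position: [518.7, -193.5, 57.5]
ee_rot: [-0.639, 0.769, 0.001, -0.0]
contact_force: [-1.0, -0.9, 0.4]
gripper_width: 85.5
```

Run:
```python
from h import *
print(st())
p,d=arm.get_image("side"); crop(p,310,140,430,240,6,"pics/s11.png")
```

```text
(8.1833, array([ 518.7, -193.5,   57.5]), 'yawx', np.float64(259.51), 'F', array([-1. , -0.9,  0.4]), 'w', 85.5)
```

View pics/s11.png

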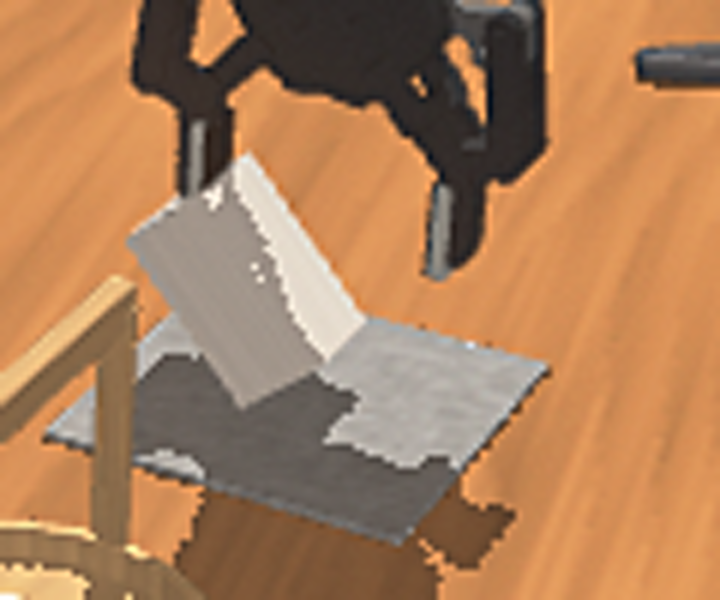

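Request:
{"api": "servo_tool", "payload": {"rows": [{"x": 0,"y": -0.2,"z": 0,"turn": 0,"fingers": 7.9},{"x": 0,"y": -0.3,"z": -0.1,"turn": 0,"fingers": 7.3},{"x": 0,"y": -0.3,"z": -0.1,"turn": 0,"fingers": 6.7},{"x": 0,"y": -0.3,"z": -0.1,"turn": 0,"fingers": 6.1},{"x": 0,"y": -0.3,"z": -0.1,"turn": 0,"fingers": 5.5},{"x": 0,"y": -0.3,"z": -0.1,"turn": 0,"fingers": 4.9},{"x": 0,"y": -0.2,"z": 0,"turn": 0,"fingers": 4.4},{"x": 0,"y": 0,"z": 0,"turn": 0,"fingers": 4.0},{"x": 0,"y": 0,"z": 0,"turn": 0,"fingers": 4.0}]}}

```text
clock: 8.98
position: [538.6, -197.1, 62.5]
ee_rot: [-0.64, 0.769, 0.0, -0.0]
contact_force: [-0.2, 0.4, 0.4]
gripper_width: 40.1
```

Run:
```python
from h import *
print(st())
p,d=arm.get_image("side"); crop(p,310,140,430,240,6,"pics/s12.png")
```

```text
(8.9833, array([ 538.6, -197.1,   62.5]), 'yawx', np.float64(259.52), 'F', array([-0.2,  0.4,  0.4]), 'w', 40.1)
```

View pics/s12.png

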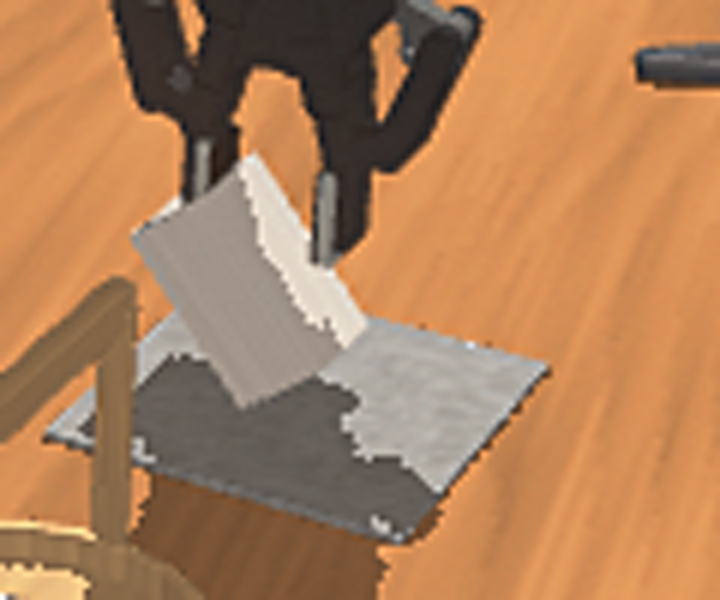

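Request:
{"api": "servo_tool", "payload": {"rows": [{"x": 0,"y": 0.3,"z": 0,"turn": 0,"fingers": 3.7},{"x": 0,"y": 0.3,"z": 0,"turn": 0,"fingers": 3.4},{"x": 0,"y": 0.3,"z": 0,"turn": 0,"fingers": 3.1},{"x": 0,"y": 0.3,"z": 0,"turn": 0,"fingers": 2.8},{"x": 0,"y": 0.3,"z": 0,"turn": 0,"fingers": 2.6},{"x": 0,"y": 0.3,"z": 0,"turn": 0,"fingers": 2.4},{"x": 0,"y": 0.3,"z": 0,"turn": 0,"fingers": 2.2},{"x": 0,"y": 0,"z": 0,"turn": 0,"fingers": 2.2},{"x": 0,"y": 0,"z": 0,"turn": 0,"fingers": 2.2}]}}

```text
clock: 9.78
position: [517.6, -193.3, 62.7]
ee_rot: [-0.64, 0.769, 0.0, -0.0]
contact_force: [-1.1, 0.6, 1.2]
gripper_width: 21.9
```

Run:
```python
from h import *
print(st())
p,d=arm.get_image("side"); crop(p,310,140,430,240,6,"pics/s13.png")
```

```text
(9.7833, array([ 517.6, -193.3,   62.7]), 'yawx', np.float64(259.53), 'F', array([-1.1,  0.6,  1.2]), 'w', 21.9)
```

View pics/s13.png

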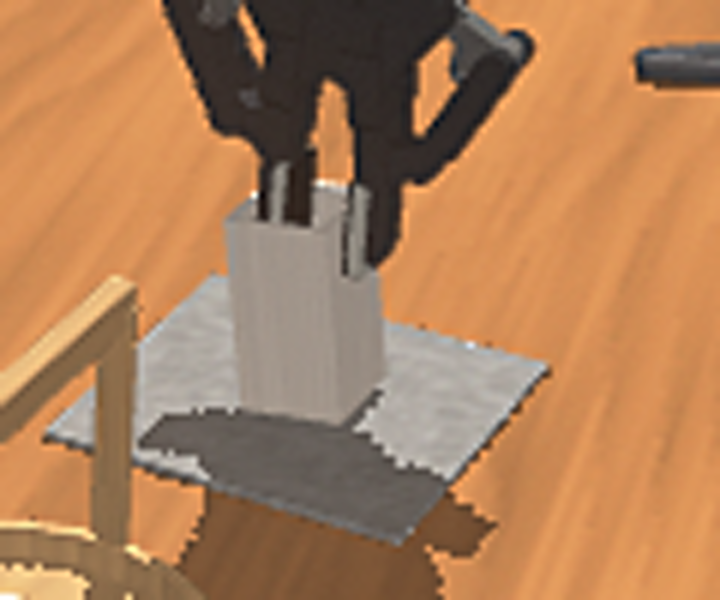

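Request:
{"api": "servo_tool", "payload": {"rows": [{"x": 0,"y": 0.2,"z": 0,"turn": 0,"fingers": 2.2},{"x": 0,"y": 0.2,"z": 0,"turn": 0,"fingers": 2.2},{"x": 0,"y": 0.2,"z": 0,"turn": 0,"fingers": 2.2},{"x": 0,"y": 0.2,"z": 0,"turn": 0,"fingers": 2.2},{"x": 0,"y": 0.0,"z": 0,"turn": 0,"fingers": 2.2}]}}

```text
clock: 10.25
position: [509.4, -191.8, 62.5]
ee_rot: [-0.64, 0.769, 0.0, -0.0]
contact_force: [-0.9, 0.2, 1.4]
gripper_width: 22.0
```

Run:
```python
from h import *
print(st())
p,d=arm.get_image("side"); crop(p,310,140,430,240,6,"pics/s14.png")
p,d=arm.get_image("wrist"); cv2.imwrite("pics/w14.png",p[:,:,::-1])
```

```text
(10.25, array([ 509.4, -191.8,   62.5]), 'yawx', np.float64(259.52), 'F', array([-0.9,  0.2,  1.4]), 'w', 22.0)
```

View pics/s14.png

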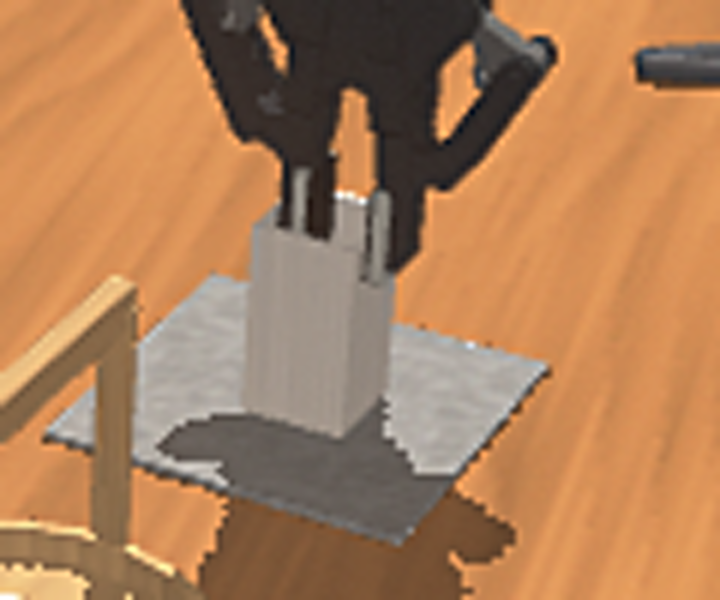

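View pics/w14.png

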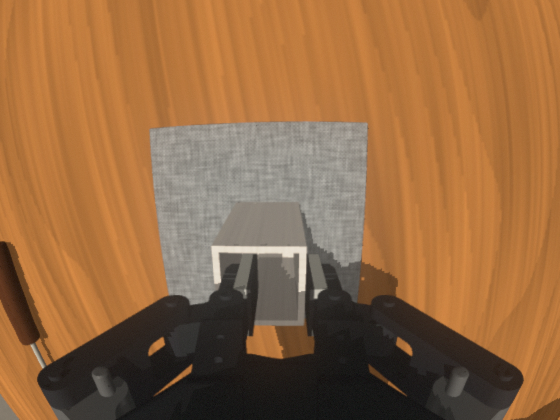

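Request:
{"api": "servo_tool", "payload": {"rows": [{"x": 0,"y": 0,"z": -1.0,"turn": 0,"fingers": 2.2},{"x": 0,"y": 0,"z": -2.0,"turn": 0,"fingers": 2.2},{"x": 0,"y": 0,"z": -3.5,"turn": 0,"fingers": 3},{"x": 0,"y": 0,"z": -4,"turn": 0,"fingers": 4},{"x": 0,"y": 0,"z": -4,"turn": 0,"fingers": 6},{"x": 0,"y": 0,"z": -3,"turn": 0,"fingers": 6.5},{"x": 0,"y": 0,"z": 0,"turn": 0,"fingers": 6.5},{"x": 0,"y": 0,"z": 0,"turn": 0,"fingers": 6.5}]}}

```text
clock: 11.02
position: [511.4, -192.0, 240.8]
ee_rot: [-0.64, 0.769, -0.002, 0.003]
contact_force: [-0.8, -0.0, -0.1]
gripper_width: 64.9
```

```bash
cat >> h.py <<'E'
def potpad(tag):
    w,p=wcloud(); cv2.imwrite(f"pics/{tag}.png",p[:,:,::-1]); x,y,z=[w[...,i] for i in range(3)]
    def fit(m,n):
        k,l,s,c=cv2.connectedComponentsWithStats(m.astype(np.uint8)); i=1+np.argmax(s[1:,4]); m=l==i
        r=cv2.minAreaRect(w[m][:,:2].astype(np.float32)); print(n,r,np.median(z[m]))
    hsv=cv2.cvtColor(p.copy(),cv2.COLOR_RGB2HSV)
    roi=(x>420)&(x<640)&(y>-300)&(y<-100)
    fit(roi&(z>72)&(z<88),'pot'); fit(roi&(z<95)&(z>-5)&(hsv[...,1]<80),'pad')
E
python3 - <<'E'
from h import *
print(st()); potpad("w15")
E
```

```text
(11.0167, array([ 511.4, -192. ,  240.8]), 'yawx', np.float64(259.53), 'F', array([-0.8, -0. , -0.1]), 'w', 64.9)
pot ((517.82177734375, -193.3590545654297), (40.36452865600586, 40.10460662841797), 79.0742416381836) 80.10467541928546
pad ((522.8798217773438, -193.79043579101562), (141.12673950195312, 140.39512634277344), 80.18374633789062) 4.474983724933537
```

View pics/w15.png

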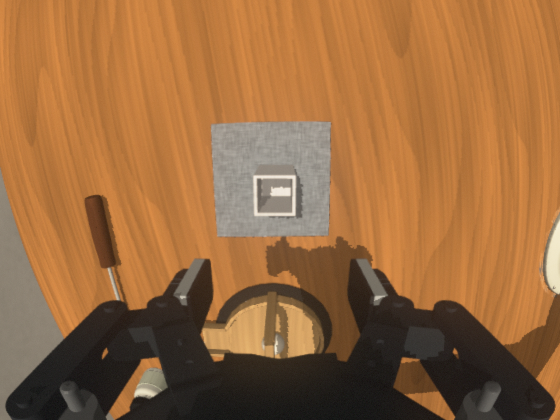

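Run:
```python
from h import *
to(518,-193.4,52)
```

```text
(11.0667, array([ 510.2, -191.7,  238.6]), 'yawx', np.float64(259.52), 'F', array([-1. , -0.1, -0.5]), 'w', 65.2) shift tool mm [  0.4  -7.5 186.6] len 186.8 turn None
```

Request:
{"api": "servo_tool", "payload": {"rows": [{"x": 0,"y": -0.4,"z": 2.0,"turn": 0,"fingers": 6.5},{"x": 0,"y": -0.35,"z": 4.0,"turn": 0,"fingers": 6.5},{"x": 0,"y": 0,"z": 4.0,"turn": 0,"fingers": 6.5},{"x": 0,"y": 0,"z": 4.0,"turn": 0,"fingers": 6.5},{"x": 0,"y": 0,"z": 3.0,"turn": 0,"fingers": 6.5},{"x": 0,"y": 0,"z": 1.6,"turn": 0,"fingers": 6.5},{"x": 0,"y": 0,"z": 0,"turn": 0,"fingers": 6.5}]}}

```text
clock: 11.65
position: [513.0, -192.7, 45.9]
ee_rot: [-0.639, 0.769, 0.005, -0.004]
contact_force: [0.7, -0.2, -0.5]
gripper_width: 65.1
```

Request:
{"api": "servo_tool", "payload": {"rows": [{"x": 0,"y": 0,"z": 0,"turn": 0,"fingers": 5.5},{"x": 0,"y": 0,"z": 0,"turn": 0,"fingers": 4.6},{"x": 0,"y": 0,"z": 0,"turn": 0,"fingers": 3.7},{"x": 0,"y": 0,"z": 0,"turn": 0,"fingers": 3.7},{"x": 0,"y": 0,"z": 0,"turn": 0,"fingers": 3.7},{"x": 0,"y": 0,"z": 0,"turn": 0,"fingers": 3.7}]}}

```text
clock: 12.15
position: [518.3, -193.3, 53.0]
ee_rot: [-0.64, 0.769, -0.001, 0.001]
contact_force: [0.2, 1.0, 4.2]
gripper_width: 38.7
```

Run:
```python
from h import *
to(522.9,-194,52)
p,d=arm.get_image("side"); crop(p,310,140,430,240,6,"pics/s16.png")
```

```text
(12.15, array([ 518.3, -193.3,   53. ]), 'yawx', np.float64(259.55), 'F', array([0.2, 1. , 4.2]), 'w', 38.7) shift tool mm [-0.2 -4.6  1.1] len 4.7 turn None
```

View pics/s16.png

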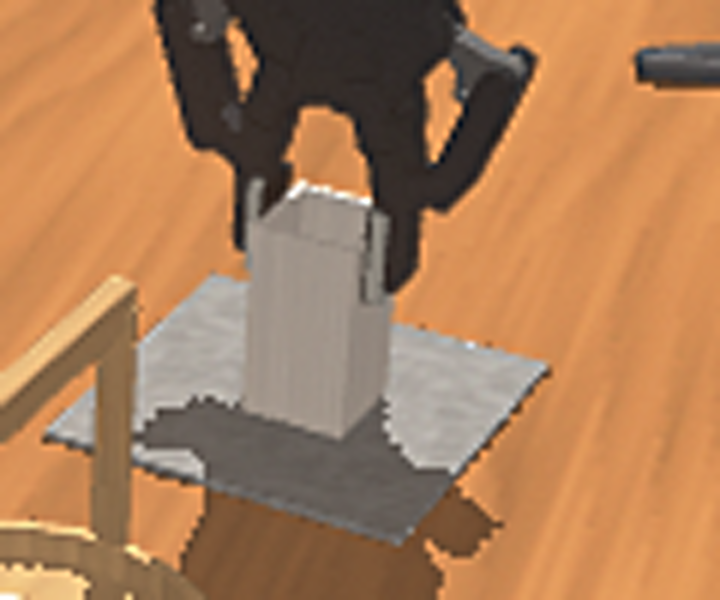

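Request:
{"api": "servo_tool", "payload": {"rows": [{"x": 0,"y": 0,"z": -0.3,"turn": 0,"fingers": 3.6},{"x": 0,"y": -0.25,"z": 0,"turn": 0,"fingers": 3.6},{"x": 0,"y": -0.2,"z": 0,"turn": 0,"fingers": 3.6},{"x": 0,"y": 0,"z": 0,"turn": 0,"fingers": 3.6},{"x": 0,"y": 0,"z": 0.2,"turn": 0,"fingers": 3.6},{"x": 0,"y": 0,"z": 0.1,"turn": 0,"fingers": 3.6},{"x": 0,"y": 0,"z": 0,"turn": 0,"fingers": 4.6},{"x": 0,"y": 0,"z": 0,"turn": 0,"fingers": 6.0},{"x": 0,"y": 0,"z": 0,"turn": 0,"fingers": 6.5}]}}

```text
clock: 12.95
position: [521.8, -194.1, 51.4]
ee_rot: [-0.64, 0.769, 0.0, -0.0]
contact_force: [-0.3, -0.6, -0.1]
gripper_width: 64.9
```

Request:
{"api": "servo_tool", "payload": {"rows": [{"x": 0,"y": 0,"z": -1.0,"turn": 0,"fingers": 6.5},{"x": 0,"y": 0,"z": -3.0,"turn": 0,"fingers": 6.5},{"x": 0,"y": 0,"z": -4.0,"turn": 0,"fingers": 6.5},{"x": 0,"y": 0,"z": -4,"turn": 0,"fingers": 6.5},{"x": 0,"y": 0,"z": -4,"turn": 0,"fingers": 6.5},{"x": 0,"y": 0,"z": -3,"turn": 0,"fingers": 6.5},{"x": 0,"y": 0,"z": 0,"turn": 0,"fingers": 5},{"x": 0,"y": 0,"z": 0,"turn": 0,"fingers": 5}]}}

```text
clock: 13.62
position: [522.7, -194.1, 244.5]
ee_rot: [-0.64, 0.769, -0.002, 0.002]
contact_force: [-0.7, 0.2, -0.6]
gripper_width: 50.3
```

Run:
```python
from h import *
print(st()); potpad("w17")
```

```text
(13.6167, array([ 522.7, -194.1,  244.5]), 'yawx', np.float64(259.52), 'F', array([-0.7,  0.2, -0.6]), 'w', 50.3)
pot ((521.5269775390625, -194.0943145751953), (40.29159164428711, 40.01349639892578), 79.7363052368164) 79.98295598492894
pad ((523.186767578125, -194.16050720214844), (140.56275939941406, 140.7014617919922), 80.16863250732422) 4.4892113230326345
```

View pics/w17.png

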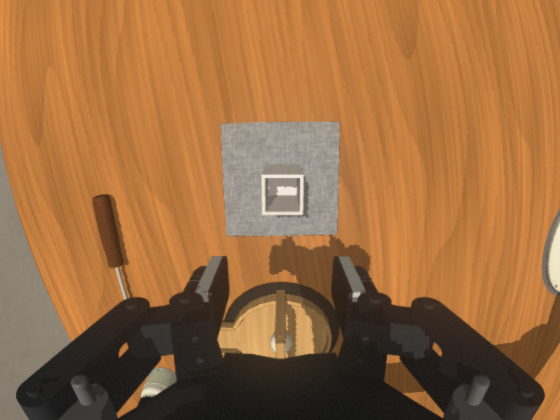

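Request:
{"api": "servo_tool", "payload": {"rows": [{"x": -3.5,"y": 0,"z": 0,"turn": 0,"fingers": 5},{"x": -4.0,"y": 0,"z": 0,"turn": 0,"fingers": 5},{"x": -4.0,"y": 0,"z": 0,"turn": 0,"fingers": 5},{"x": -4.0,"y": 0,"z": 0,"turn": 0,"fingers": 5},{"x": -4.0,"y": 0,"z": 0,"turn": 0,"fingers": 5},{"x": -2.5,"y": 0.1,"z": 0,"turn": 0,"fingers": 5},{"x": 0,"y": 0,"z": 0,"turn": 0,"fingers": 5},{"x": 0,"y": 0,"z": 0,"turn": 0,"fingers": 5}]}}

```text
clock: 14.33
position: [560.1, 23.7, 239.6]
ee_rot: [-0.641, 0.768, 0.001, -0.002]
contact_force: [-0.6, -0.9, 0.3]
gripper_width: 49.8
```

```bash
cat >> h.py <<'E'
def bar(tag,zl=112,zh=132):
    w,p=wcloud(); cv2.imwrite(f"pics/{tag}.png",p[:,:,::-1]); x,y,z=[w[...,i] for i in range(3)]
    m=(x>480)&(x<640)&(y>-80)&(y<120)&(z>zl)&(z<zh)
    k,l,s,c=cv2.connectedComponentsWithStats(m.astype(np.uint8)); i=1+np.argmax(s[1:,4]); m=l==i
    print('bar',cv2.minAreaRect(w[m][:,:2].astype(np.float32)),np.percentile(z[m],[5,50,95]))
    return w,p
E
python3 - <<'E'
from h import *
w,p=bar("w18"); to(562,23,120,-100.5)
E
```

```text
bar ((562.32421875, 23.509750366210938), (150.46591186523438, 11.027767181396484), 80.09769439697266) [120.48041436 122.09190279 123.29002625]
(14.3833, array([560. ,  22.7, 239.9]), 'yawx', np.float64(259.58), 'F', array([ 0.9,  1. , -0.6]), 'w', 49.8) shift tool mm [ -0.9  -2.3 119.9] len 119.9 turn 0.08336414085079014
```

View pics/w18.png

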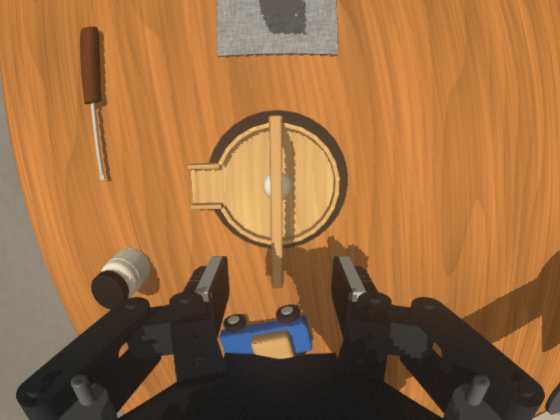

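Request:
{"api": "servo_tool", "payload": {"rows": [{"x": -0.1,"y": -0.2,"z": 2.0,"turn": -0.5,"fingers": 3.0},{"x": 0,"y": 0,"z": 4.0,"turn": 0,"fingers": 3.0},{"x": 0,"y": 0,"z": 4.0,"turn": 0,"fingers": 3.0},{"x": 0,"y": 0,"z": 3.0,"turn": 0,"fingers": 3.0},{"x": 0,"y": 0,"z": 1.0,"turn": 0,"fingers": 3.0},{"x": 0,"y": 0,"z": 0.5,"turn": 0,"fingers": 3.0},{"x": 0,"y": 0,"z": 0,"turn": 0,"fingers": 3.0},{"x": 0,"y": 0,"z": 0,"turn": 0,"fingers": 3.0},{"x": 0,"y": 0,"z": 0,"turn": 0,"fingers": 3.0}]}}

```text
clock: 15.13
position: [564.5, 23.2, 98.8]
ee_rot: [-0.643, 0.766, -0.001, 0.002]
contact_force: [0.7, 0.5, -0.0]
gripper_width: 29.9
```

Run:
```python
from h import *
w,p=bar("w19"); to(562.3,23.5,95,-99.9)
p,d=arm.get_image("side"); crop(p,240,100,380,290,3.1,"pics/s19.png")
```

```text
bar ((559.035888671875, 3.9280548095703125), (111.58030700683594, 11.765664100646973), 79.81678009033203) [120.63367992 122.07799657 123.13615734]
(15.1833, array([564.3,  23.3,  98.7]), 'yawx', np.float64(260.03), 'F', array([ 0.6,  0. , -0.1]), 'w', 30.1) shift tool mm [0.2 2.  3.7] len 4.2 turn -0.06822915159648346
```

View pics/w19.png

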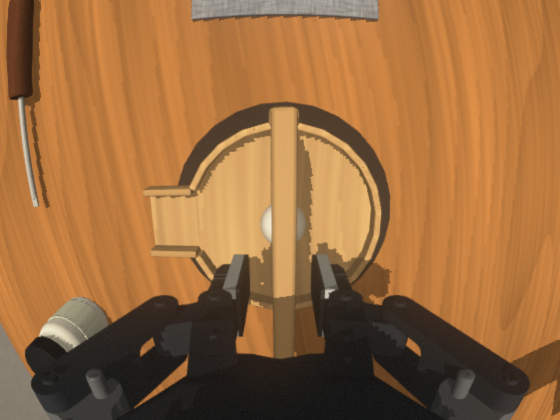

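View pics/s19.png

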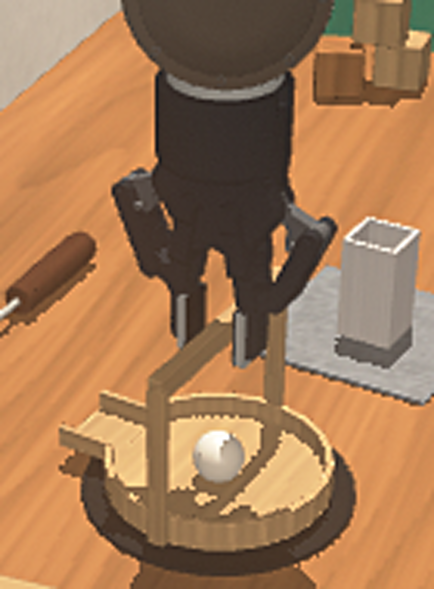

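Request:
{"api": "servo_tool", "payload": {"rows": [{"x": 0,"y": 0.2,"z": 0.3,"turn": 0,"fingers": 3.0},{"x": 0,"y": 0,"z": 0,"turn": 0,"fingers": 2.4},{"x": 0,"y": 0,"z": 0,"turn": 0,"fingers": 2.0}]}}

```text
clock: 15.48
position: [560.9, 23.5, 93.8]
ee_rot: [-0.643, 0.766, -0.0, 0.0]
contact_force: [-1.1, 0.6, 0.5]
gripper_width: 20.1
```

Run:
```python
from h import *
to(562.5,23.5,95,-99.9)
w,p=wcloud(); crop(p,200,90,370,370,2.1,"pics/w20.png")
```

```text
(15.4833, array([560.9,  23.5,  93.8]), 'yawx', np.float64(260.04), 'F', array([-1.1,  0.6,  0.5]), 'w', 20.1) shift tool mm [-0.3 -1.6 -1.2] len 2.0 turn -0.05950604840489859
```

View pics/w20.png

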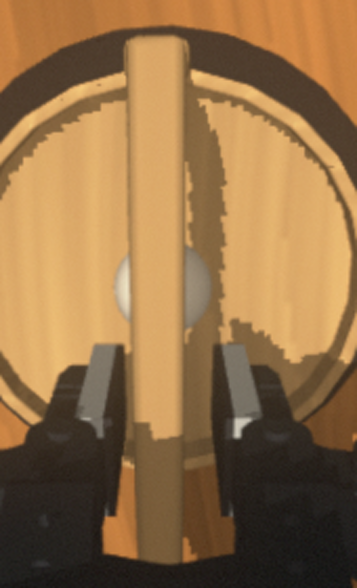

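Request:
{"api": "servo_tool", "payload": {"rows": [{"x": 0,"y": -0.2,"z": -0.1,"turn": 0,"fingers": 2.0},{"x": 0,"y": 0,"z": 0,"turn": 0,"fingers": 1.7},{"x": 0,"y": 0,"z": 0,"turn": 0,"fingers": 1.5},{"x": 0,"y": 0,"z": 0,"turn": 0,"fingers": 1.5}]}}

```text
clock: 15.87
position: [563.1, 23.1, 94.6]
ee_rot: [-0.643, 0.766, 0.0, -0.0]
contact_force: [-1.0, 0.5, -1.0]
gripper_width: 15.0
```

Run:
```python
from h import *
to(562.5,23.5,95,-99.9)
w,p=wcloud(); crop(p,200,90,370,370,2.1,"pics/w21.png")
```

```text
(15.8667, array([563.1,  23.1,  94.6]), 'yawx', np.float64(260.03), 'F', array([-1. ,  0.5, -1. ]), 'w', 15.0) shift tool mm [-0.3  0.6 -0.4] len 0.8 turn -0.07466768901420551
```

View pics/w21.png

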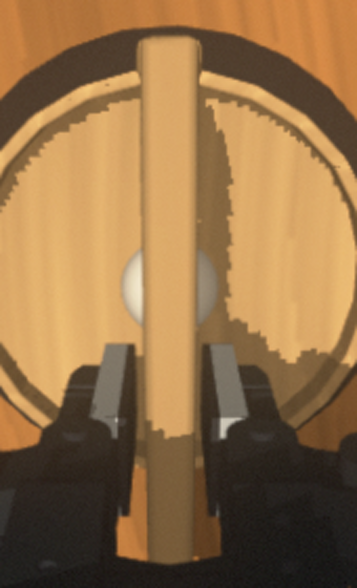

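Request:
{"api": "servo_tool", "payload": {"rows": [{"x": 0,"y": 0,"z": 0,"turn": 0,"fingers": 1.3},{"x": 0,"y": 0,"z": 0,"turn": 0,"fingers": 1.15},{"x": 0,"y": 0,"z": 0,"turn": 0,"fingers": 1.05},{"x": 0,"y": 0,"z": 0,"turn": 0,"fingers": 0.95},{"x": 0,"y": 0,"z": 0,"turn": 0,"fingers": 0.8},{"x": 0,"y": 0,"z": 0,"turn": 0,"fingers": 0.6},{"x": 0,"y": 0,"z": 0,"turn": 0,"fingers": 0.3},{"x": 0,"y": 0,"z": 0,"turn": 0,"fingers": 0.3}]}}

```text
clock: 16.58
position: [562.9, 23.1, 94.7]
ee_rot: [-0.643, 0.766, 0.0, -0.0]
contact_force: [-0.6, 0.3, 1.3]
gripper_width: 9.0
```

Run:
```python
from h import *
to(562.5,23.5,95,-99.9)
p,d=arm.get_image("side"); crop(p,240,100,380,290,3.1,"pics/s22.png")
```

```text
(16.5833, array([562.9,  23.1,  94.7]), 'yawx', np.float64(260.03), 'F', array([-0.6,  0.3,  1.3]), 'w', 9.0) shift tool mm [-0.3  0.5 -0.3] len 0.7 turn -0.0708677921807066
```

View pics/s22.png

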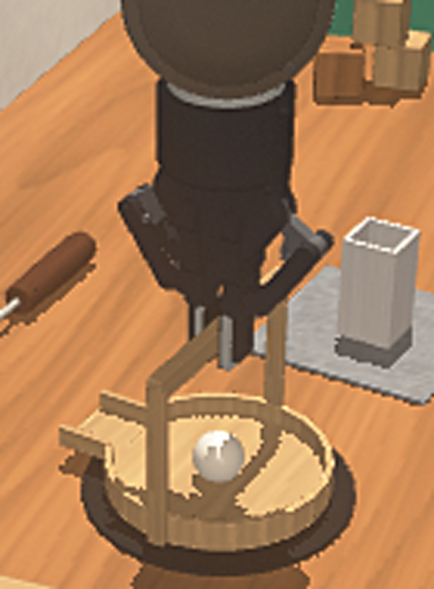

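Request:
{"api": "servo_tool", "payload": {"rows": [{"x": 0,"y": 0,"z": -0.05,"turn": 0,"fingers": 0.3},{"x": 0,"y": 0,"z": -0.1,"turn": 0,"fingers": 0.3},{"x": 0,"y": 0,"z": -0.15,"turn": 0,"fingers": 0.3},{"x": 0,"y": 0,"z": -0.2,"turn": 0,"fingers": 0.3},{"x": 0,"y": 0,"z": -0.25,"turn": 0,"fingers": 0.3},{"x": 0,"y": 0,"z": -0.25,"turn": 0,"fingers": 0.3},{"x": 0,"y": 0,"z": -0.2,"turn": 0,"fingers": 0.3},{"x": 0,"y": 0,"z": -0.15,"turn": 0,"fingers": 0.3},{"x": 0,"y": 0,"z": -0.1,"turn": 0,"fingers": 0.3},{"x": 0,"y": 0,"z": -0.05,"turn": 0,"fingers": 0.3}]}}

```text
clock: 17.47
position: [563.1, 23.1, 109.9]
ee_rot: [-0.643, 0.766, -0.0, 0.0]
contact_force: [0.1, 0.0, -2.9]
gripper_width: 9.0
```

Run:
```python
from h import *
print(st(),arm.read_state()['wrist_torque'])
p,d=arm.get_image("side"); crop(p,240,100,380,290,3.1,"pics/s23.png")
```

```text
(17.4667, array([563.1,  23.1, 109.9]), 'yawx', np.float64(260.03), 'F', array([ 0.1,  0. , -2.9]), 'w', 9.0) [ 0.0240051  -0.00300328  0.00683266]
```

View pics/s23.png

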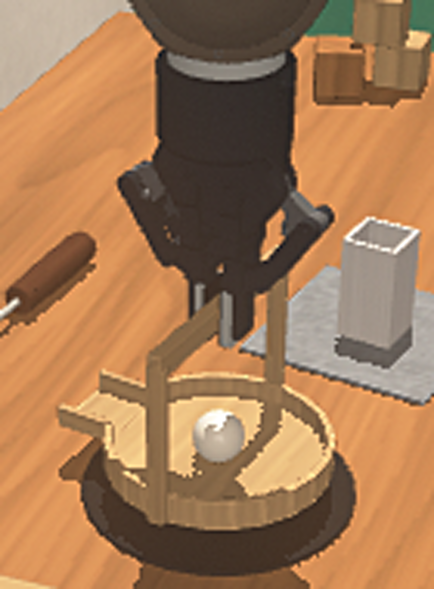

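Held level with the marble centred, so I'll continue lifting (about 81 mm more).

Request:
{"api": "servo_tool", "payload": {"rows": [{"x": 0,"y": 0,"z": -0.1,"turn": 0,"fingers": 0.3},{"x": 0,"y": 0,"z": -0.2,"turn": 0,"fingers": 0.3},{"x": 0,"y": 0,"z": -0.3,"turn": 0,"fingers": 0.3},{"x": 0,"y": 0,"z": -0.4,"turn": 0,"fingers": 0.3},{"x": 0,"y": 0,"z": -0.45,"turn": 0,"fingers": 0.3},{"x": 0,"y": 0,"z": -0.5,"turn": 0,"fingers": 0.3},{"x": 0,"y": 0,"z": -0.5,"turn": 0,"fingers": 0.3},{"x": 0,"y": 0,"z": -0.5,"turn": 0,"fingers": 0.3},{"x": 0,"y": 0,"z": -0.5,"turn": 0,"fingers": 0.3},{"x": 0,"y": 0,"z": -0.5,"turn": 0,"fingers": 0.3}]}}

```text
clock: 18.35
position: [563.0, 23.1, 149.7]
ee_rot: [-0.643, 0.766, -0.0, 0.0]
contact_force: [-0.1, 0.1, -2.4]
gripper_width: 9.0
```

Request:
{"api": "servo_tool", "payload": {"rows": [{"x": 0,"y": 0,"z": -0.5,"turn": 0,"fingers": 0.3},{"x": 0,"y": 0,"z": -0.5,"turn": 0,"fingers": 0.3},{"x": 0,"y": 0,"z": -0.5,"turn": 0,"fingers": 0.3},{"x": 0,"y": 0,"z": -0.5,"turn": 0,"fingers": 0.3},{"x": 0,"y": 0,"z": -0.5,"turn": 0,"fingers": 0.3},{"x": 0,"y": 0,"z": -0.45,"turn": 0,"fingers": 0.3},{"x": 0,"y": 0,"z": -0.4,"turn": 0,"fingers": 0.3},{"x": 0,"y": 0,"z": -0.3,"turn": 0,"fingers": 0.3},{"x": 0,"y": 0,"z": -0.2,"turn": 0,"fingers": 0.3},{"x": 0,"y": 0,"z": -0.1,"turn": 0,"fingers": 0.3}]}}

```text
clock: 19.18
position: [563.1, 23.1, 188.9]
ee_rot: [-0.643, 0.766, -0.0, 0.0]
contact_force: [0.4, 0.1, -3.4]
gripper_width: 9.4
```

Run:
```python
from h import *
s=arm.read_state(); print(st(),s['joints'].round(2))
px,py=521.5-s['position'][0],-194.1-s['position'][1]; print('dir to pot',np.degrees(np.arctan2(py,px)))
w,p=bar("w24",205,230)
p,d=arm.get_image("side"); crop(p,240,60,400,290,2.6,"pics/s24.png")
```

```text
(19.1833, array([563.1,  23.1, 188.9]), 'yawx', np.float64(260.03), 'F', array([ 0.4,  0.1, -3.4]), 'w', 9.4) [ 0.33  0.32 -0.21 -0.   -1.05 -0.5 ]
dir to pot -100.83980377943142
bar ((556.1260986328125, 2.7538070678710938), (106.80843353271484, 35.99481964111328), 69.45487976074219) [211.12698836 216.35267457 226.34748526]
```

View pics/s24.png

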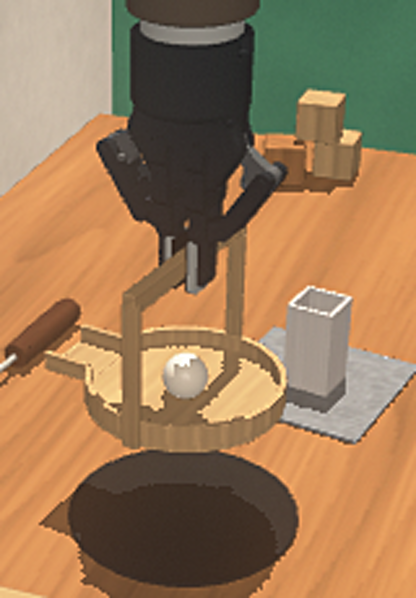

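View pics/w24.png

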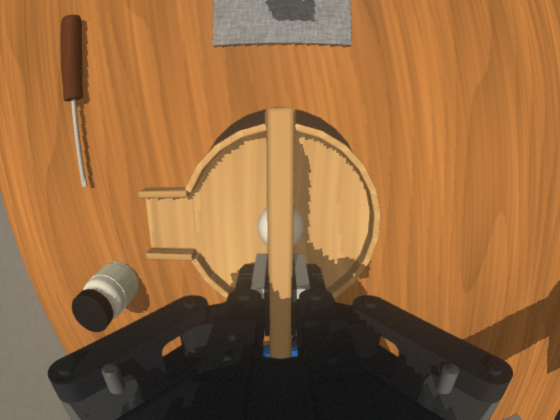

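Request:
{"api": "servo_tool", "payload": {"rows": [{"x": 0,"y": 0,"z": 0,"turn": 0.5,"fingers": 0.3},{"x": 0,"y": 0,"z": 0,"turn": 1.0,"fingers": 0.3},{"x": 0,"y": 0,"z": 0,"turn": 1.5,"fingers": 0.3},{"x": 0,"y": 0,"z": 0,"turn": 2.0,"fingers": 0.3},{"x": 0,"y": 0,"z": 0,"turn": 2.5,"fingers": 0.3},{"x": 0,"y": 0,"z": 0,"turn": 3,"fingers": 0.3},{"x": 0,"y": 0,"z": 0,"turn": 3,"fingers": 0.3},{"x": 0,"y": 0,"z": 0,"turn": 3,"fingers": 0.3},{"x": 0,"y": 0,"z": 0,"turn": 3,"fingers": 0.3},{"x": 0,"y": 0,"z": 0,"turn": 3,"fingers": 0.3}]}}

```text
clock: 20.12
position: [562.9, 23.1, 188.4]
ee_rot: [-0.48, 0.877, 0.0, -0.0]
contact_force: [0.4, 0.1, -3.4]
gripper_width: 8.9
```

Request:
{"api": "servo_tool", "payload": {"rows": [{"x": 0,"y": 0,"z": 0,"turn": 3,"fingers": 0.3},{"x": 0,"y": 0,"z": 0,"turn": 3,"fingers": 0.3},{"x": 0,"y": 0,"z": 0,"turn": 3,"fingers": 0.3},{"x": 0,"y": 0,"z": 0,"turn": 3,"fingers": 0.3},{"x": 0,"y": 0,"z": 0,"turn": 3,"fingers": 0.3},{"x": 0,"y": 0,"z": 0,"turn": 3,"fingers": 0.3},{"x": 0,"y": 0,"z": 0,"turn": 3,"fingers": 0.3},{"x": 0,"y": 0,"z": 0,"turn": 3,"fingers": 0.3},{"x": 0,"y": 0,"z": 0,"turn": 3,"fingers": 0.3},{"x": 0,"y": 0,"z": 0,"turn": 3,"fingers": 0.3}]}}

```text
clock: 20.95
position: [562.9, 23.1, 188.4]
ee_rot: [-0.236, 0.972, -0.0, -0.0]
contact_force: [-0.5, 0.3, -3.5]
gripper_width: 9.3
```

Request:
{"api": "servo_tool", "payload": {"rows": [{"x": 0,"y": 0,"z": 0,"turn": 3,"fingers": 0.3},{"x": 0,"y": 0,"z": 0,"turn": 3,"fingers": 0.3},{"x": 0,"y": 0,"z": 0,"turn": 3,"fingers": 0.3},{"x": 0,"y": 0,"z": 0,"turn": 3,"fingers": 0.3},{"x": 0,"y": 0,"z": 0,"turn": 3,"fingers": 0.3},{"x": 0,"y": 0,"z": 0,"turn": 3,"fingers": 0.3},{"x": 0,"y": 0,"z": 0,"turn": 3,"fingers": 0.3},{"x": 0,"y": 0,"z": 0,"turn": 3,"fingers": 0.3},{"x": 0,"y": 0,"z": 0,"turn": 3,"fingers": 0.3},{"x": 0,"y": 0,"z": 0,"turn": 3,"fingers": 0.3}]}}

```text
clock: 21.78
position: [562.9, 23.1, 188.4]
ee_rot: [0.023, 1.0, -0.0, -0.0]
contact_force: [-0.2, -0.3, -2.9]
gripper_width: 8.8
```

Request:
{"api": "servo_tool", "payload": {"rows": [{"x": 0,"y": 0,"z": 0,"turn": 2.5,"fingers": 0.3},{"x": 0,"y": 0,"z": 0,"turn": 2,"fingers": 0.3},{"x": 0,"y": 0,"z": 0,"turn": 1.5,"fingers": 0.3},{"x": 0,"y": 0,"z": 0,"turn": 1,"fingers": 0.3},{"x": 0,"y": 0,"z": 0,"turn": 1,"fingers": 0.3},{"x": 0,"y": 0,"z": 0,"turn": 0.5,"fingers": 0.3},{"x": 0,"y": 0,"z": 0,"turn": 0,"fingers": 0.3},{"x": 0,"y": 0,"z": 0,"turn": 0,"fingers": 0.3},{"x": 0,"y": 0,"z": 0,"turn": 0,"fingers": 0.3},{"x": 0,"y": 0,"z": 0,"turn": 0,"fingers": 0.3}]}}

```text
clock: 22.62
position: [563.0, 23.1, 188.6]
ee_rot: [0.096, 0.995, -0.0, -0.0]
contact_force: [0.5, -0.7, -3.6]
gripper_width: 9.0
```

Run:
```python
from h import *
s=arm.read_state(); print(st(),s['joints'].round(2))
w,p=wcloud(); cv2.imwrite("pics/w25.png",p[:,:,::-1])
p,d=arm.get_image("side"); crop(p,240,60,400,290,2.6,"pics/s25.png")
p,d=arm.get_image("scene"); crop(p,120,110,360,280,3.2,"pics/c25.png")
```

```text
(22.6167, array([563. ,  23.1, 188.6]), 'yawx', np.float64(169.03), 'F', array([ 0.5, -0.7, -3.6]), 'w', 9.0) [ 0.33  0.32 -0.21 -0.   -1.05 -2.09]
```

View pics/s25.png

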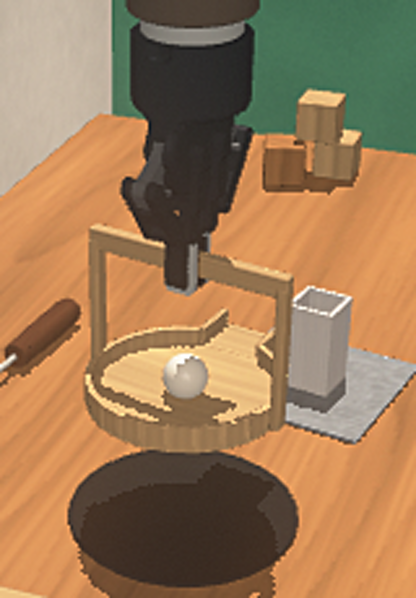

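View pics/c25.png

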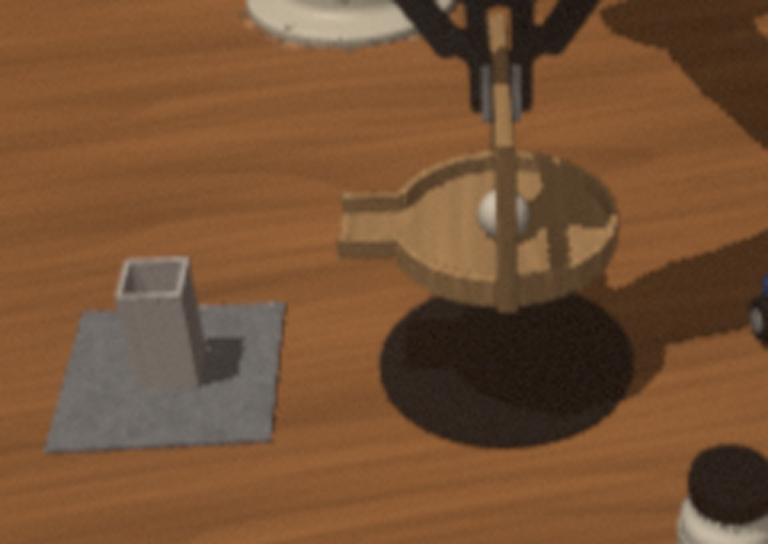

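View pics/w25.png

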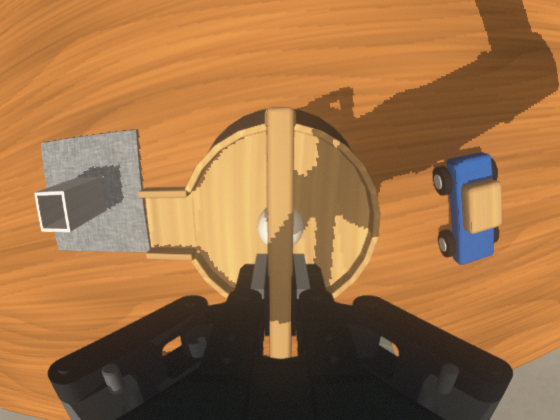

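Request:
{"api": "servo_tool", "payload": {"rows": [{"x": 0,"y": 0,"z": 0,"turn": 0,"fingers": 0.3},{"x": 0,"y": 0,"z": 0,"turn": 0,"fingers": 0.3},{"x": 0,"y": 0,"z": 0,"turn": 0,"fingers": 0.3},{"x": 0,"y": 0,"z": 0,"turn": 0,"fingers": 0.3},{"x": 0,"y": 0,"z": 0,"turn": 0,"fingers": 0.3},{"x": 0,"y": 0,"z": 0,"turn": 0,"fingers": 0.3}]}}

```text
clock: 23.27
position: [563.0, 23.1, 188.6]
ee_rot: [0.096, 0.995, -0.0, -0.0]
contact_force: [0.0, -0.7, -3.5]
gripper_width: 9.3
```

Run:
```python
from h import *
w,p=wcloud(); x,y,z=[w[...,i] for i in range(3)]
hsv=cv2.cvtColor(p.copy(),cv2.COLOR_RGB2HSV)
m=(abs(x-563)<60)&(abs(y-23)<60)&(z>95)&(z<112)&(hsv[...,1]>60)
A=np.c_[x[m],y[m],np.ones(m.sum())]; print('rough floor tilt deg',np.degrees(np.linalg.lstsq(A,z[m],rcond=None)[0][:2]),np.median(z[m]))
b=(abs(x-563)<60)&(abs(y-23)<60)&(z>110)&(z<150)&(hsv[...,1]<60); print('marble visible mean',w[b].mean(0),b.sum())
print(st(), abs(arm.read_state()['joint_vel']).max())
print(arm.job_done())
```

```text
rough floor tilt deg [-0.18797619  0.04087073] 107.22034175727454
marble visible mean [561.03098475  18.34482685 129.51542993] 241
(23.3167, array([563. ,  23.1, 188.6]), 'yawx', np.float64(169.03), 'F', array([-0.9, -0.7, -3.9]), 'w', 8.8) 0.00441823028941046
the job is handed in; nothing more can be done
None
```

The job is handed in at about 23 s. The pot stands mouth up on the pad, released. The arm holds the dish by its bar over the mat, with the spout towards the pot.

- **Pot:** The tool cannot tilt, so I slid the pot along the pad, tipped it up with a finger under its mouth lip and re-centred it. The wrist camera, whose height readings came out right, put it about 2 mm from the pad centre. An early scene-camera reading of the pad centre was 6 mm further out in x, and I went with the wrist camera.
- **Dish:** I lifted it about 94 mm, which puts the underside about 98 mm above the bench, then turned it 91°. The spout heading is about −100.9°, and the pot lies at −100.8°.
- **Last checks:**
  - A rough plane fit to the dish floor gave a tilt of about 0.2°.
  - The marble looks centred in all three cameras. Its half-hidden visible part averaged about 5 mm off centre towards the spout, so that figure is only a weak check.
  - The arm was still at hand-in.
- **Other things:** I did not touch the car, jar or screwdriver.

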